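# Open the service cover of a servo amplifier

### The job

Take the service cover off the servo amplifier: with the flat-blade screwdriver from the rack, push in each of its two slotted quarter-turn fasteners and turn it a quarter turn anticlockwise to its stop. Put the screwdriver back in its own hole in the rack, lift the cover off and lay it flat, handle up, in the middle of the rubber mat without dropping it or tipping it over. Leave the other things on the bench where they are.

Things in the scene. Friction and masses are not known exactly. Their poses are not given: they have to be found in the camera images.
- cam_a_head (a point): top centre of the round steel head (26 mm across, 6 mm high) of fastener A, 60 mm from the cover's centre at +y. x runs along its screwdriver slot, z up its axis. The slot crosses the whole head, 4 mm wide, 4.5 mm deep, edges chamfered 0.6 mm. The head is sprung: it starts to move down at about 7 N, is 4.5 mm down at 11 N, its hard stop is 5.5 mm down. Once free it pops up 4 mm above its first height
- cam_b_head (a point): top centre of the round steel head (26 mm across, 6 mm high) of fastener B, 60 mm from the cover's centre at -y. x runs along its screwdriver slot, z up its axis. The slot crosses the whole head, 4 mm wide, 4.5 mm deep, edges chamfered 0.6 mm. The head is sprung: it starts to move down at about 7 N, is 4.5 mm down at 11 N, its hard stop is 5.5 mm down. Once free it pops up 4 mm above its first height
- cam_a (a joint): angle (rad) of fastener A, positive anticlockwise from above: about 0 is locked (slot along the cover's y), 1.57 free, hard stop at 1.62. Its cross-pin sits in 3 mm deep notches: the head must be pressed 3 mm down (about 4 is safe) to leave them and kept pressed while turned (0.05 to 0.1 N m); it stays where it is left. It lets the cover go within 0.2 rad of 1.57
- cam_b (a joint): angle (rad) of fastener B, positive anticlockwise from above: about 0 is locked (slot along the cover's y), 1.57 free, hard stop at 1.62. Its cross-pin sits in 3 mm deep notches: the head must be pressed 3 mm down (about 4 is safe) to leave them and kept pressed while turned (0.05 to 0.1 N m); it stays where it is left. It lets the cover go within 0.2 rad of 1.57
- flat_driver: flat-blade screwdriver standing in one of the rack's holes. Origin on its axis at the handle's round shoulder, which rests on the rack: above it a black six-sided handle (thickest and longest there), 30 mm across flats, 90 mm long; below it an 8 mm shank and blade, end at z = -95 mm, 12 mm wide along x, 2.4 mm thick. Flats face along x and every 60 degrees from it. 0.13 kg
- flat_driver_grip (a point): centre of that screwdriver's handle, on its axis 45 mm above the shoulder; axes as the screwdriver's
- cover: loose aluminium service cover on the amplifier, 112 x 162 mm (x, y), 17 mm deep, its folded edges over a 14 mm upstanding lip with 1 mm play; fasteners and pull handle stay on it. Origin at the centre of its lower rim, at first 71 mm above the bench. 0.3 kg. It is clear of the lip 20 mm up
- cover_handle (a point): centre of the cover's steel pull bar, 39.5 mm above the cover's lower rim: bar 80 mm long along y, 12 mm wide in x, 9 mm high, 18 mm free space below it, two 10 mm posts at y = +-32 mm
- amplifier: the servo amplifier, fixed to the bench: grey finned housing about 185 x 210 mm, 250 mm over its feet in y, deck 70 mm high; origin at the centre of its underside, axes as the cover's
- rack: fixed steel screwdriver rack, 210 x 80 mm, 115 mm high, open in front and behind; origin at the centre of its underside, holes 20 mm square in its top at x = -64, 0 and 64 mm, y = 0; which tool stands in which hole varies
- mat: fixed black rubber mat, 220 x 200 mm and 4 mm thick, origin at the centre of its underside
- plug: round metal cable connector standing on end, 28 mm diameter, 62 mm high; bystander, origin at the centre of its underside
- bearing: ball bearing lying flat, 52 mm diameter, 15 mm high; bystander, origin at the centre of its underside
- coupling: stepped aluminium shaft coupling standing on its flange, 60 mm diameter, 42 mm high; bystander, origin at the centre of its underside
- spanner: steel spanner lying flat, 180 mm long; bystander, origin at the centre of its underside
- cross_driver: cross-head screwdriver in the rack, slimmer black handle (26 mm across flats, 80 mm long), pointed tip; bystander, origin at the shoulder of its handle
- nut_driver: nut driver in the rack, slimmer black handle (26 mm across flats, 72 mm long), 14 mm round socket at its tip; bystander, origin at the shoulder of its handle
Not all that is in view belongs to the job. Leave any green or pink look-alike of the cover alone. What is shaped like the flat_driver but blue or green is not meant.

How it is judged:
On the way, in this order (a step that is already met when the one before it is completed fails the run):
1. one fastener has been turned free with the flat-blade screwdriver in its slot (((value of joint cam_a above 1.35 rad and contact force between flat_driver and cover above 0.3 N) or (value of joint cam_b above 1.35 rad and contact force between flat_driver and cover above 0.3 N))), for 0.02 s.
2. both fasteners are free, the second one too turned with the screwdriver in its slot (value of joint each of cam_a, cam_b above 1.35 rad and contact force between flat_driver and cover above 0.3 N), for 0.02 s.
At the end, for the whole second after the job is handed in: The cover rests flat (within 4.5 degrees), handle up, on the mat with its centre within 45 mm of the mat's centre; the flat-blade screwdriver stands upright (within 7 degrees) in the hole it came from, its shoulder down on the rack (within 12 mm of where it stood); both are at rest and released (horizontal distance between cover and mat below 0.045 m and z of cover in the frame of mat between 0 and 0.008 m and angle between cover's own z axis and vertical below 0.08 rad and linear speed of each of cover, flat_driver below 0.02 m/s and distance of flat_driver from where it was at the start of the episode below 0.012 m and angle between flat_driver's own z axis and vertical below 0.12 rad); the robot touches nothing.
It fails at once if another thing on the bench is moved by more than 20 mm (distance of any of plug, bearing, coupling, spanner, cross_driver, nut_driver from where it was at the start of the episode above 0.02 m).
It fails at once if the cover is dropped (falls faster than 0.6 m/s out of the gripper) (contact force between the fingers and cover below 0.05 N and linear speed of cover above 0.6 m/s).
It fails at once if the cover is tipped over (more than 60 degrees) (angle between cover's own z axis and vertical above 1.05 rad).
It also fails if it takes over 72 s, if anything falls off the work surface, if the arm or the gripper's body presses on something with over 40 N, if the wrist force passes 120 N, or if a joint passes its speed limit or range.

### The arm

A 6-joint arm with a two-finger parallel gripper is mounted at the origin on the work surface. World frame = base frame: x ahead of the robot, y to its left, z up, the work surface at z = 0. Lengths are in m, angles in rad, forces in N, time in s.
With the tool pointing down it reaches from about 0.35 to 0.775 m from the base axis. Payload 7.3 kg.
Tool frame: the origin (TCP) lies between the finger pads; the fingertips stand ahead of it and the grasp point (between the pads) lies 6 mm ahead of it (robot.tip_extent is the x of the fingertips in the tool frame, in m); x points along the fingers, z is the direction in which the jaws open and shut, and the axes are right-handed (so a half turn about x gives the same grasp; the last joint's range is limited). The gripper opens to 92 mm and grips with 3 to 60 N. Pads are 19 mm wide; open, the fingers measure 130 mm over their backs; the gripper's body (75 mm by 190 mm) begins 47 mm behind the grasp point.
Start: joints at [1.144, 0.342, 1.524, -0, 1.275, -0.146], TCP at [0.145, 0.504, 0.252] pointing down, gripper open.
Joint ranges: [-2.53, 2.53], [-0.77, 2.02], [0.04, 2.7], [-1, 4.14], [0.28, 2.66], [-3.11, 3.11]. Speed limits (rad/s): [2.57, 2.57, 3.14, 3.14, 3.14, 3.14].

### API

Orientations are given as [roll, pitch, yaw] about the fixed x, y, z axes, in that order (R = Rz(yaw) Ry(pitch) Rx(roll)).
In Python, from cell import robot gives the robot as it stands. The module is installed in compiled form; this text tells all that it offers.
- The arm moves only by the shell command python3 -m creep 'ROWS' [FORCE]. ROWS is JSON, a list of rows, each an object with "translation": the shift along the tool's x, y, z in m, a list of three; "twist": the turn, a rotation vector about the tool's x, y, z in rad, a list of three; "hand": the opening in per cent of the stroke, from 0 (shut) to 100 (fully open). A call has 1 to 5 rows; each row is the pose to reach, as a shift and turn from the pose measured when the call began, along the tool's axes at that moment; what a row does not reach only later rows make up. A row lasts 1/10 s, in which the tool goes at most 50 mm and 8.59 degrees, less where a joint would pass 70% of its speed; a pose out of reach is approached as far as the arm can. A call with a gripper value outside its range is refused whole. The fingers move at their own pace and stop on an object; FORCE is the grip in N (left out, the last holds). Time passes only in rows, so rows that repeat a pose let the fingers close. It gives the time, the measured TCP pose, the force and the opening at its end, in the units of the state.
- robot.observe(): the state, without advancing time (a new reading comes with each control period).
- robot.read_camera(name): name is "side" or "top" or "wrist"; returns the picture (420x560x3 uint8, blue, green, red); there is no depth.
- robot.calibration(name): a dict with "intrinsics" (3x3 intrinsics, pixels), "cam_to_world" (4x4, takes a point from camera to world coordinates); the wrist camera has in their place "mount" (4x4, takes a point from camera to tool coordinates, whose origin is the TCP and whose axes are the tool frame's). Camera axes: x right, y up, looking along -z (the intrinsics and any distortion apply to the point x, -y, -z); pixel columns grow to the right and rows downward; lengths in m; the calibration is good to about 2 mm. The wrist camera is an equidistant fisheye: a pixel r from the principal point sees the ray r / f radians off the axis. A picture is of the moment at which its call begins: read the wrist's pose just before it. calibration takes no time and is no camera call.
- robot.hand_in(): hands the job in, once; it reports no verdict.
The state is a dict: "time": time; "qpos": joint angles; "qvel": joint speeds; "joint_efforts": joint torques, N m; "tool_pos": TCP position; "tool_rot": TCP orientation; "contact_force": force on the tool from outside, world axes, zero at the start; "torque": the same for the moment, N m; "opening": finger opening in m.
Only numpy, scipy, OpenCV 4.12 (cv2) and the standard library are available. Lean on these libraries where they do the work, as an engineer would, in place of code of your own. Each camera call takes 0.05 s, during which the arm holds its last target. There are 200 camera calls.

## Working session

There is one attempt and no reset: what is moved stays moved. The work goes in short steps, Python scripts to look and compute and a shell command to move; the robot and the scene stay as the last step left them, time stands still between calls to the robot, and variables do not carry over. Pictures are saved under pics/ and viewed, about 8 in all and at most 12, crops included, and the job is handed in when it is done.

```bash
mkdir -p pics; ls; python3 - <<'E'
from cell import robot
import cv2, numpy as np
np.set_printoptions(precision=4,suppress=True)
s=robot.observe(); print(s)
print(robot.tip_extent)
for n in ["side","top","wrist"]:
    im=robot.read_camera(n); cv2.imwrite(f"pics/{n}0.png",im)
    c=robot.calibration(n); print(n,c)
a=cv2.imread("pics/side0.png");b=cv2.imread("pics/top0.png")
E
```

```text
pics
{'time': 0.0, 'qpos': array([ 1.144 ,  0.3427,  1.525 ,  0.    ,  1.2754, -0.146 ]), 'qvel': array([-0.0006, -0.0016, -0.    , -0.0008, -0.0001, -0.0005]), 'joint_efforts': array([ -0.0005, -43.124 , -24.4222,   0.0718,   0.0559,  -0.0001]), 'tool_pos': array([0.1453, 0.5041, 0.251 ]), 'tool_rot': array([ 2.9821,  1.5692, -2.0111]), 'contact_force': array([-0.4809,  0.3864,  0.3612]), 'torque': array([0.0099, 0.0036, 0.0269]), 'opening': 0.09176903174203786}
0.025
side {'intrinsics': array([[436.8253,   0.    , 279.102 ],
       [  0.    , 436.8253, 207.0408],
       [  0.    ,   0.    ,   1.    ]]), 'cam_to_world': array([[ 0.7569,  0.3464, -0.5542, -0.0055],
       [-0.6531,  0.3686, -0.6615, -0.5801],
       [-0.0248,  0.8626,  0.5052,  0.5826],
       [ 0.    ,  0.    ,  0.    ,  1.    ]])}
top {'intrinsics': array([[521.6029,   0.    , 280.2768],
       [  0.    , 521.6029, 204.2749],
       [  0.    ,   0.    ,   1.    ]]), 'cam_to_world': array([[ 0.0109,  0.9956, -0.0929,  0.3873],
       [-0.9999,  0.0101, -0.009 ,  0.0496],
       [-0.0081,  0.093 ,  0.9956,  1.4402],
       [ 0.    ,  0.    ,  0.    ,  1.    ]])}
wrist {'intrinsics': array([[325.1923,   0.    , 283.7162],
       [  0.    , 325.1923, 215.0265],
       [  0.    ,   0.    ,   1.    ]]), 'mount': array([[ 0.0012,  0.2777, -0.9607, -0.1328],
       [ 0.0002,  0.9607,  0.2777,  0.0731],
       [ 1.    , -0.0005,  0.0011,  0.0014],
       [ 0.    ,  0.    ,  0.    ,  1.    ]])}
```

View pics/top0.png

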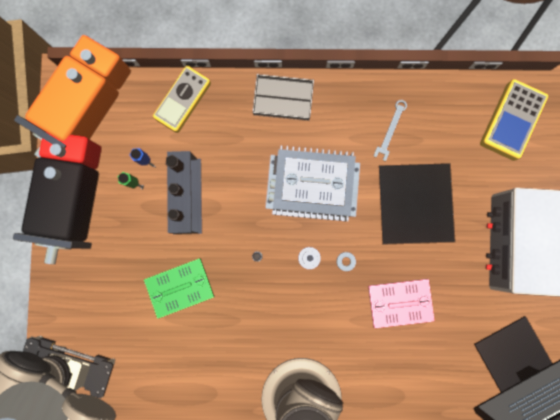

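View pics/side0.png

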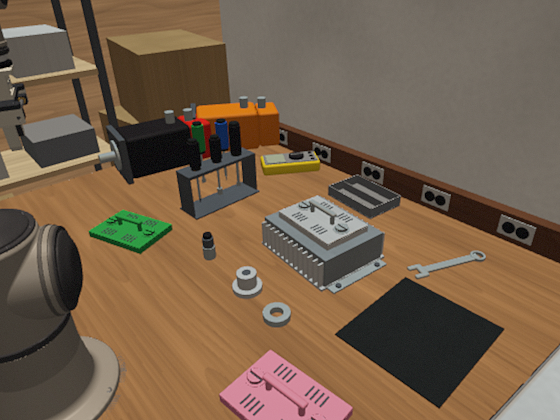

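```bash
python3 - <<'E'
import cv2, numpy as np
s=cv2.imread("pics/side0.png");t=cv2.imread("pics/top0.png")
z=lambda im,x,y,w,h:cv2.resize(im[y:y+h,x:x+w],(400,300),interpolation=cv2.INTER_CUBIC)
o=np.vstack([np.hstack([z(t,140,142,120,90),z(t,255,140,120,90)]),np.hstack([z(s,160,110,120,90),z(s,250,180,150,112)])])
cv2.imwrite("pics/c1.png",o)
E
```

```text
(no output)
```

View pics/c1.png

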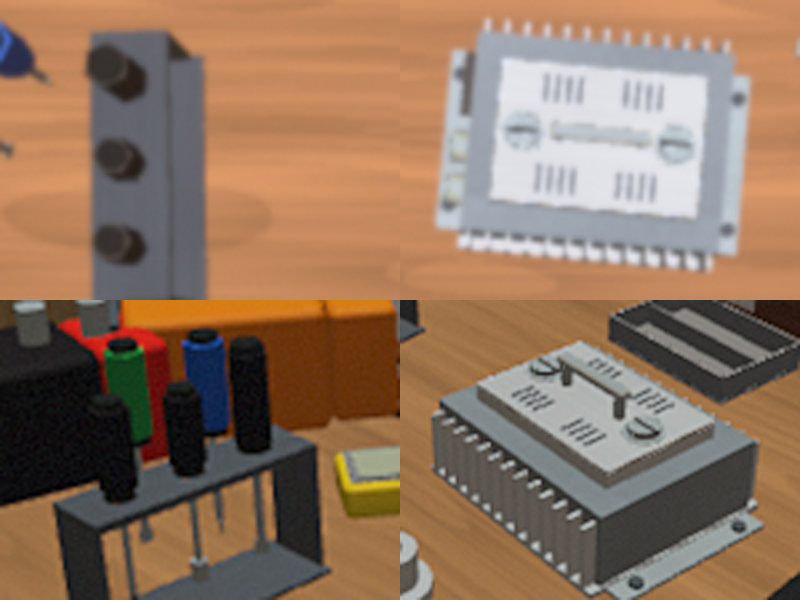

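```bash
cat > h.py <<'E'
from cell import robot
import cv2, numpy as np
from scipy.spatial.transform import Rotation as Ro
np.set_printoptions(precision=4,suppress=True)
def pose(s=None):
    s=s or robot.observe(); T=np.eye(4)
    T[:3,:3]=Ro.from_euler('xyz',s['tool_rot']).as_matrix(); T[:3,3]=s['tool_pos']; return T
def shot(n,f=None):
    T=pose(); im=robot.read_camera(n)
    if f: cv2.imwrite('pics/'+f,im); np.save('pics/'+f+'.npy',T)
    return im,T
def ray(n,uv,T=None):
    c=robot.calibration(n);K=c['intrinsics']
    x=(np.atleast_2d(uv).astype(float)-K[:2,2])/[K[0,0],K[1,1]]
    if n=='wrist':
        r=np.linalg.norm(x,axis=1,keepdims=True)+1e-12
        d=np.hstack([x/r*np.sin(r),np.cos(r)]); M=T@c['mount']
    else: d=np.hstack([x,np.ones((len(x),1))]); M=c['cam_to_world']
    d=d*[1,-1,-1]
    return M[:3,3],d@M[:3,:3].T
def onz(n,uv,z,T=None):
    o,d=ray(n,uv,T); return o+d*((z-o[2])/d[:,2])[:,None]
def proj(n,p,T=None):
    c=robot.calibration(n);K=c['intrinsics']
    M=T@c['mount'] if n=='wrist' else c['cam_to_world']
    q=(np.atleast_2d(p)-M[:3,3])@M[:3,:3]*[1,-1,-1]
    if n=='wrist':
        h=np.linalg.norm(q[:,:2],axis=1,keepdims=True)+1e-12
        x=q[:,:2]/h*np.arctan2(h,q[:,2:])
    else: x=q[:,:2]/q[:,2:]
    return x*[K[0,0],K[1,1]]+K[:2,2]
def goto(grasp,jawyaw):
    """tool-frame shift and rotvec to tool-down pose; grasp=point 6mm ahead of TCP; jaw (tool z) at world yaw, nearest half turn"""
    T=pose(); best=None
    for a in (jawyaw,jawyaw+np.pi):
        z=np.array([np.cos(a),np.sin(a),0]);x=np.array([0,0,-1.]);R=np.c_[x,np.cross(z,x),z]
        w=Ro.from_matrix(T[:3,:3].T@R).as_rotvec()
        if best is None or np.linalg.norm(w)<np.linalg.norm(best[0]): best=(w,R)
    w,R=best
    t=T[:3,:3].T@(np.array(grasp)-R[:,0]*0.006-T[:3,3])
    print('shift',t,'twist',w,'deg',np.degrees(np.linalg.norm(w)),'other half: ',np.degrees(np.linalg.norm(w))-180)
E
python3 - <<'E'
from h import *
t=cv2.imread("pics/top0.png"); hsv=cv2.cvtColor(t,cv2.COLOR_BGR2HSV)
def big(m,x0,y0,x1,y1):
    k=np.zeros_like(m);k[y0:y1,x0:x1]=m[y0:y1,x0:x1]
    k=cv2.morphologyEx(k,cv2.MORPH_OPEN,np.ones((3,3),np.uint8))
    c=max(cv2.findContours(k,cv2.RETR_EXTERNAL,cv2.CHAIN_APPROX_NONE)[0],key=cv2.contourArea);return c
def rect(c,z,name):
    p=onz('top',c.reshape(-1,2),z)[:,:2].astype(np.float32)
    (cx,cy),(w,h),a=cv2.minAreaRect(p); 
    L=max(w,h); ang=a if w>=h else a+90
    print(name,cx,cy,w,h,'long axis deg',ang)
m=big(cv2.inRange(hsv,(0,0,205),(180,40,255)),265,145,365,225); rect(m,.088,'cover')
rect(big(cv2.inRange(hsv,(0,0,0),(180,255,60)),370,155,470,255),.004,'mat')
rect(big(cv2.inRange(hsv,(85,20,60),(130,120,140)),150,145,188,240),.115,'rack top')
for n,(u,v) in dict(top=(172.4,161.5)).items(): print(onz('top',(u,v),.205),onz('top',(178.4,166.6),.115))
for uv in [(175,187.5),(173.5,213.5)]: print(onz('top',uv,.19))
f=lambda x,y:(255+(x-400)*.3,140+y*.3)
print(onz('top',[f(522,130),f(675,145)],.094), onz('top',[f(500,57),f(708,75),f(697,217),f(490,200)],.088))
E
```

```text
cover 0.5760935544967651 -0.026669546961784363 0.16129079461097717 0.11251848191022873 long axis deg 85.27725982666016
mat 0.5287778973579407 -0.31225550174713135 0.20988257229328156 0.1911480724811554 long axis deg 2.333934783935547
rack top 0.5405378937721252 0.32406413555145264 0.20132765173912048 0.046356283128261566 long axis deg 1.5784826278686523
[[0.603  0.3209 0.205 ]] [[0.6056 0.3248 0.115 ]]
[[0.5421 0.316  0.19  ]]
[[0.479  0.3178 0.19  ]]
[[ 0.5793  0.0331  0.094 ]
 [ 0.5686 -0.0863  0.094 ]] [[ 0.638   0.0508  0.088 ]
 [ 0.6252 -0.1128  0.088 ]
 [ 0.513  -0.1041  0.088 ]
 [ 0.5247  0.0575  0.088 ]]
```

```bash
python3 - <<'E'
from h import *
print(pose())
goto((0.604,0.322,0.33),np.pi/2)
def tri(a,b):
    o1,d1=ray('top',a);o2,d2=ray('side',b)
    A=np.c_[d1[0],-d2[0]];k=np.linalg.lstsq(A,o2-o1,rcond=None)[0]
    return o1+d1[0]*k[0],o2+d2[0]*k[1]
print(tri((137,153.5),(221,122)),tri((124.5,177.5),(197,124)))
print(tri((172.4,161.5),(235,124)))
E
```

```text
[[-0.0005 -0.9608  0.2771  0.1454]
 [-0.001   0.2771  0.9608  0.5042]
 [-1.      0.0002 -0.0011  0.2512]
 [ 0.      0.      0.      1.    ]]
shift [-0.0848 -0.4912 -0.0481] twist [-0.2808 -0.0011 -0.0003] deg 16.086740843730706 other half:  -163.9132591562693
(array([0.6269, 0.4148, 0.1773]), array([0.6266, 0.415 , 0.1773])) (array([0.5668, 0.4426, 0.1796]), array([0.5665, 0.4428, 0.1796]))
(array([0.6038, 0.3219, 0.2004]), array([0.6076, 0.3194, 0.2005]))
```

```bash
python3 -m creep '[{"translation":[-0.05,-0.04,0],"twist":[0,0,0],"hand":100},{"translation":[-0.085,-0.08,-0.01],"twist":[-0.1,0,0],"hand":100},{"translation":[-0.085,-0.13,-0.02],"twist":[-0.2,0,0],"hand":100},{"translation":[-0.085,-0.18,-0.03],"twist":[-0.28,0,0],"hand":100},{"translation":[-0.085,-0.23,-0.03],"twist":[-0.28,0,0],"hand":100}]'; python3 - <<'E'
from h import *
goto((0.604,0.322,0.33),np.pi/2)
E
```

```text
time: 0.65
tool_pos: [0.3447, 0.4154, 0.3369]
tool_rot: [-2.238, 1.57, -0.666]
contact_force: [-0.3, 1.8, 1.1]
opening: 0.0918
shift [ 0.001  -0.2591 -0.0939] twist [ 0.002  -0.0003  0.0003] deg 0.11574894842922905 other half:  -179.88425105157077
```

```bash
python3 -m creep '[{"translation":[0,-0.05,-0.02],"twist":[0,0,0],"hand":100},{"translation":[0,-0.1,-0.04],"twist":[0,0,0],"hand":100},{"translation":[0,-0.15,-0.06],"twist":[0,0,0],"hand":100},{"translation":[0,-0.2,-0.08],"twist":[0,0,0],"hand":100},{"translation":[0,-0.25,-0.094],"twist":[0,0,0],"hand":100}]';python3 -m creep '[{"translation":[0,-0.005,0],"twist":[0,0,0],"hand":100},{"translation":[0,-0.005,0],"twist":[0,0,0],"hand":100}]'; python3 - <<'E'
from h import *
goto((0.604,0.322,0.33),np.pi/2)
im,T=shot('wrist','w1.png')
print(proj('wrist',[[.604,.322,.205],[.604,.322,.115],[.604,.322,.02]],T))
E
```

```text
time: 1.15
tool_pos: [0.5785, 0.326, 0.3368]
tool_rot: [2.868, 1.57, -1.843]
contact_force: [1.0, 1.8, 0.5]
opening: 0.0919
time: 1.35
tool_pos: [0.5847, 0.325, 0.335]
tool_rot: [2.047, 1.568, -2.666]
contact_force: [-1.0, 1.1, -0.0]
opening: 0.0918
shift [-0.001  -0.0193 -0.003 ] twist [-0.001  -0.0013 -0.0025] deg 0.17074497735628447 other half:  -179.8292550226437
[[279.805  233.6058]
 [280.8974 207.136 ]
 [281.6067 190.1277]]
```

View pics/w1.png

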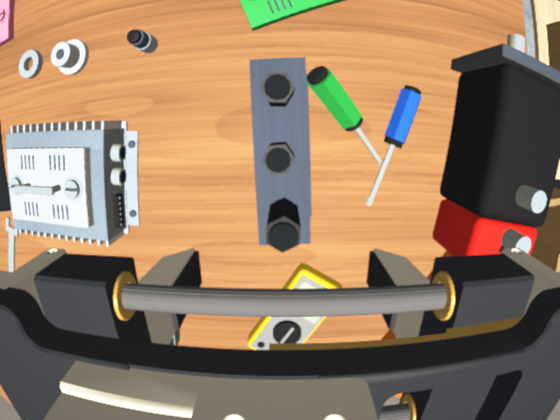

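```bash
python3 - <<'E'
from h import *
im=cv2.imread('pics/w1.png');T=np.load('pics/w1.png.npy')
print(proj('wrist',[[.627,.415,.177],[.567,.443,.18]],T))
c=im[190:260,240:330]; c=np.clip(c.astype(float)*2.5,0,255).astype(np.uint8)
cv2.imwrite('pics/c2.png',cv2.resize(c,(720,560),interpolation=cv2.INTER_CUBIC))
E
```

```text
[[374.7539 245.7724]
 [408.1169 186.9469]]
```

View pics/c2.png

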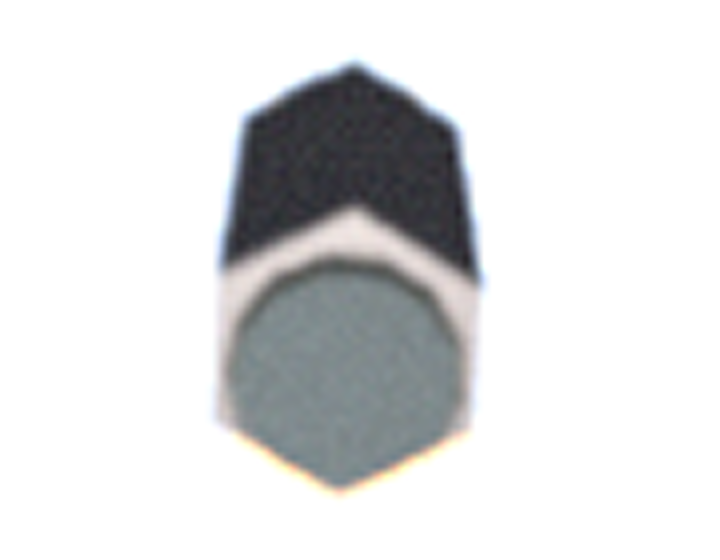

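```bash
python3 - <<'E'
from h import *
T=np.load('pics/w1.png.npy')
f=np.array([[355,205],[222,268],[216,422],[340,492],[470,430],[480,285]])/8+[240,190]
P=onz('wrist',f,.205,T);print(P);c=P[:,:2].mean(0);d=P[:,:2]-c
print(c,np.linalg.norm(d,axis=1),(np.degrees(np.arctan2(d[:,1],d[:,0]))%60))
t=cv2.imread('pics/top0.png')
s=robot.observe();print(s['qpos'],s['contact_force'],s['torque'])
goto((c[0],c[1],.17),np.pi/2)
g=np.array([[402,115],[335,95]]);print(onz('wrist',g,.015,T))
shot('top','top1.png');shot('side','side1.png')
E
```

```text
[[0.588  0.3259 0.205 ]
 [0.5949 0.3118 0.205 ]
 [0.6124 0.3109 0.205 ]
 [0.6206 0.3243 0.205 ]
 [0.6133 0.3384 0.205 ]
 [0.5968 0.3392 0.205 ]]
[0.6043 0.3251] [0.0164 0.0163 0.0163 0.0162 0.016  0.016 ] [57.0493 54.6507 59.6025 57.1875 55.9288 58.0047]
[ 0.3949  0.5917  0.8941  0.0001  1.658  -1.1767] [-0.2174  0.2966  0.0217] [ 0.0414 -0.0594 -0.0134]
shift [ 0.1598 -0.0213 -0.0008] twist [ 0.0008 -0.0008 -0.002 ] deg 0.13298687512122168 other half:  -179.86701312487878
[[0.4929 0.4944 0.015 ]
 [0.4698 0.3957 0.015 ]]
```

```bash
for i in 1 2 3 4; do python3 -m creep '[{"translation":[0,0,0],"twist":[0.15,0,0],"hand":100},{"translation":[0,0,0],"twist":[0.3,0,0],"hand":100},{"translation":[0,0,0],"twist":[0.45,0,0],"hand":100},{"translation":[0,0,0],"twist":[0.6,0,0],"hand":100},{"translation":[0,0,0],"twist":[0.75,0,0],"hand":100}]'|head -1; done; python3 - <<'E'
from h import *
goto((.6045,.3245,.172),np.radians(-93)); print(robot.observe()['qpos'],robot.observe()['time'])
E
```

```text
time: 2.0
time: 2.5
time: 3.0
time: 3.5
shift [0.164  0.0271 0.0118] twist [ 0.1931 -0.0022 -0.0034] deg 11.064289200234937 other half:  -168.93571079976508
[0.4076 0.5778 0.9024 0.0008 1.6575 1.8378] 3.5
```

```bash
python3 -m creep '[{"translation":[0,0.014,0.006],"twist":[0.1,0,0],"hand":100},{"translation":[0,0.027,0.012],"twist":[0.193,0,0],"hand":100},{"translation":[0,0.027,0.012],"twist":[0.193,0,0],"hand":100},{"translation":[0.04,0.027,0.012],"twist":[0.193,0,0],"hand":100},{"translation":[0.08,0.027,0.012],"twist":[0.193,0,0],"hand":100}]'; python3 - <<'E'
from h import *
goto((.6045,.3245,.168),np.radians(-93)); print(robot.observe()['qpos'],robot.observe()['time'])
im,T=shot('wrist','w2.png')
E
```

```text
time: 4.0
tool_pos: [0.603, 0.3253, 0.263]
tool_rot: [2.162, 1.563, 0.543]
contact_force: [0.7, -0.6, -0.0]
opening: 0.0915
shift [0.089  0.0009 0.0012] twist [ 0.0046 -0.0045 -0.0067] deg 0.5331133640721472 other half:  -179.46688663592786
[0.3825 0.6417 0.9974 0.0013 1.4945 2.0009] 4.0
```

View pics/w2.png

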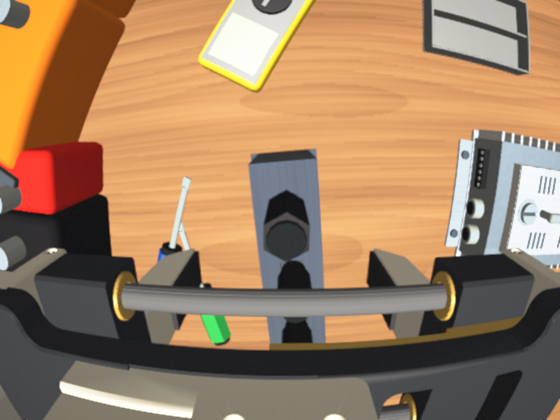

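```bash
python3 -m creep '[{"translation":[0.03,0.001,0.001],"twist":[0.003,-0.004,-0.005],"hand":100},{"translation":[0.06,0.001,0.001],"twist":[0.003,-0.004,-0.005],"hand":100},{"translation":[0.089,0.001,0.001],"twist":[0.003,-0.004,-0.005],"hand":100},{"translation":[0.089,0.001,0.001],"twist":[0.003,-0.004,-0.005],"hand":100}]';  python3 -m creep '[{"translation":[0,0,0],"twist":[0,0,0],"hand":25},{"translation":[0,0,0],"twist":[0,0,0],"hand":25},{"translation":[0,0,0],"twist":[0,0,0],"hand":25},{"translation":[0,0,0],"twist":[0,0,0],"hand":25},{"translation":[0,0,0],"twist":[0,0,0],"hand":25}]' 60;python3 -m creep '[{"translation":[0,0,0],"twist":[0,0,0],"hand":25},{"translation":[0,0,0],"twist":[0,0,0],"hand":25},{"translation":[0,0,0],"twist":[0,0,0],"hand":25}]' 60; python3 - <<'E'
from h import *
goto((.6045,.3245,.168),np.radians(-93)); print(robot.observe())
E
```

```text
time: 4.45
tool_pos: [0.5973, 0.323, 0.1614]
tool_rot: [-1.139, 1.549, -2.758]
contact_force: [0.0, -0.3, -0.4]
opening: 0.0921
time: 4.95
tool_pos: [0.5975, 0.323, 0.1623]
tool_rot: [-1.138, 1.55, -2.757]
contact_force: [-0.1, 0.1, 0.1]
opening: 0.0567
time: 5.25
tool_pos: [0.5976, 0.3231, 0.1623]
tool_rot: [-1.141, 1.55, -2.759]
contact_force: [-1.0, 1.1, 1.7]
opening: 0.0323
shift [-0.0119  0.0067 -0.0017] twist [0.0046 0.0086 0.0186] deg 1.2043622738504167 other half:  -178.79563772614958
{'time': 5.25, 'qpos': array([0.3829, 0.7098, 1.1466, 0.    , 1.3057, 2.0015]), 'qvel': array([ 0.0014,  0.0027,  0.0002, -0.0046, -0.0002, -0.0007]), 'joint_efforts': array([ -0.0507, -60.9867, -24.6094,  -0.1983,   0.0491,   0.0029]), 'tool_pos': array([0.5976, 0.3231, 0.1623]), 'tool_rot': array([-1.1408,  1.5503, -2.7594]), 'contact_force': array([-0.9633,  1.1189,  1.6774]), 'torque': array([ 0.1258,  0.2056, -0.0533]), 'opening': 0.03230913654643196}
```

```bash
python3 -m creep '[{"translation":[0,0,0],"twist":[0,0,0],"hand":70},{"translation":[0,0,0],"twist":[0,0,0],"hand":70},{"translation":[-0.012,0.007,-0.001],"twist":[0.005,0.009,0.019],"hand":70},{"translation":[-0.012,0.007,-0.001],"twist":[0.005,0.009,0.019],"hand":70},{"translation":[-0.012,0.007,-0.001],"twist":[0.005,0.009,0.019],"hand":70}]';  python3 - <<'E'
from h import *
goto((.6045,.3245,.168),np.radians(-93)); 
E
```

```text
time: 5.75
tool_pos: [0.6053, 0.3238, 0.1751]
tool_rot: [2.097, 1.569, 0.473]
contact_force: [-0.4, 0.7, -0.0]
opening: 0.0632
shift [ 0.001  -0.0008 -0.0006] twist [-0.0006 -0.0011 -0.002 ] deg 0.13496069612782668 other half:  -179.86503930387218
```

```bash
python3 -m creep '[{"translation":[0.001,0,0],"twist":[0,-0.001,-0.002],"hand":20},{"translation":[0.001,0,0],"twist":[0,-0.001,-0.002],"hand":20},{"translation":[0.001,0,0],"twist":[0,-0.001,-0.002],"hand":20},{"translation":[0.001,0,0],"twist":[0,-0.001,-0.002],"hand":20},{"translation":[0.001,0,0],"twist":[0,-0.001,-0.002],"hand":20}]' 60;  python3 -m creep '[{"translation":[0,0,0],"twist":[0,0,0],"hand":20},{"translation":[0,0,0],"twist":[0,0,0],"hand":20},{"translation":[0,0,0],"twist":[0,0,0],"hand":20}]' 60;python3 - <<'E'
from h import *
print(robot.observe(),pose())
E
```

```text
time: 6.25
tool_pos: [0.6052, 0.3238, 0.1739]
tool_rot: [-1.337, 1.571, -2.961]
contact_force: [-0.1, -0.8, -0.4]
opening: 0.0295
time: 6.55
tool_pos: [0.6052, 0.3238, 0.1739]
tool_rot: [-1.646, 1.571, 3.014]
contact_force: [0.3, 0.0, 0.6]
opening: 0.0295
{'time': 6.55, 'qpos': array([0.3797, 0.7028, 1.127 , 0.0001, 1.3121, 2.0035]), 'qvel': array([-0.0007, -0.0003, -0.0007,  0.0007,  0.0001,  0.0006]), 'joint_efforts': array([  0.025 , -60.9333, -24.9629,   0.0036,  -0.0807,  -0.0005]), 'tool_pos': array([0.6052, 0.3238, 0.1739]), 'tool_rot': array([-1.6458,  1.5705,  3.0136]), 'contact_force': array([0.2692, 0.0486, 0.5953]), 'torque': array([-0.0422,  0.1998, -0.0111]), 'opening': 0.029545987031617735} [[-0.0003  0.9986 -0.053   0.6052]
 [ 0.     -0.053  -0.9986  0.3238]
 [-1.     -0.0003 -0.      0.1739]
 [ 0.      0.      0.      1.    ]]
```

```bash
python3 -m creep '[{"translation":[-0.03,0,0],"twist":[0,0,0],"hand":20},{"translation":[-0.06,0,0],"twist":[0,0,0],"hand":20},{"translation":[-0.09,0,0],"twist":[0,0,0],"hand":20},{"translation":[-0.12,0,0],"twist":[0,0,0],"hand":20},{"translation":[-0.15,0,0],"twist":[0,0,0],"hand":20}]' 60;  python3 -m creep '[{"translation":[0,0,0],"twist":[0,0,0],"hand":20},{"translation":[0,0,0],"twist":[0,0,0],"hand":20}]' 60;python3 - <<'E'
from h import *
im,T=shot('wrist','w3.png')
t=proj('wrist',(T@np.array([[.154,0,0,1],[.059,0,0,1]]).T).T[:,:3],T);print(t, T)
u,v=t[0].astype(int)
c=im[v-45:v+45,u-60:u+60];c=np.clip(c*1.5,0,255).astype(np.uint8);cv2.imwrite('pics/c3.png',cv2.resize(c,(800,600),interpolation=cv2.INTER_CUBIC)); print(u,v)
E
```

```text
time: 7.05
tool_pos: [0.605, 0.3238, 0.325]
tool_rot: [-1.366, 1.57, -2.99]
contact_force: [0.1, 0.4, -1.4]
opening: 0.0301
time: 7.25
tool_pos: [0.605, 0.3238, 0.325]
tool_rot: [-2.591, 1.571, 2.069]
contact_force: [0.4, -0.8, -0.7]
opening: 0.0299
[[284.3367 208.6847]
 [284.7381 247.8171]] [[-0.0001  0.9986 -0.0529  0.605 ]
 [ 0.0001 -0.0529 -0.9986  0.3238]
 [-1.     -0.0001 -0.0001  0.325 ]
 [ 0.      0.      0.      1.    ]]
284 208
```

View pics/c3.png

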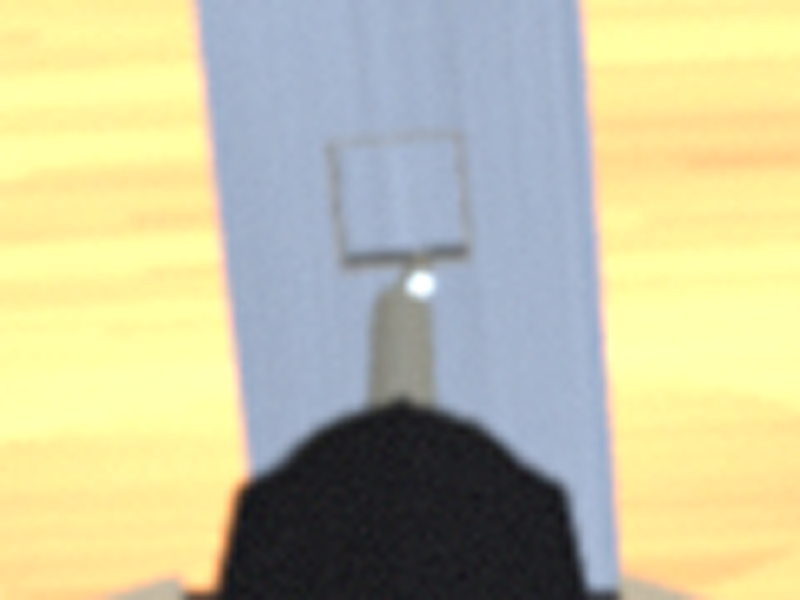

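```bash
python3 -m creep '[{"translation":[0,0,0.04],"twist":[0,0,0],"hand":20},{"translation":[0,0,0.08],"twist":[0,0,0],"hand":20},{"translation":[0,0,0.12],"twist":[0,0,0],"hand":20},{"translation":[0,0,0.14],"twist":[0,0,0],"hand":20},{"translation":[0,0,0.14],"twist":[0,0,0],"hand":20}]' 60;python3 - <<'E'
from h import *
ims=[shot('wrist','w4.png')[0].astype(float)]
T=pose();print(T)
for i in range(3): ims.append(shot('wrist')[0].astype(float))
im=np.mean(ims,0).astype(np.uint8);u,v=284,208
c=im[v-21:v+24,u-30:u+30];cv2.imwrite('pics/c4.png',cv2.resize(c,(800,600),interpolation=cv2.INTER_CUBIC)); print(u,v)
E
```

```text
time: 7.8
tool_pos: [0.5969, 0.1808, 0.322]
tool_rot: [-1.149, 1.564, -2.776]
contact_force: [0.6, 0.6, -1.9]
opening: 0.0298
[[-0.0056  0.9985 -0.0553  0.5969]
 [-0.0012 -0.0553 -0.9985  0.1826]
 [-1.     -0.0055  0.0015  0.3221]
 [ 0.      0.      0.      1.    ]]
284 208
```

View pics/c4.png

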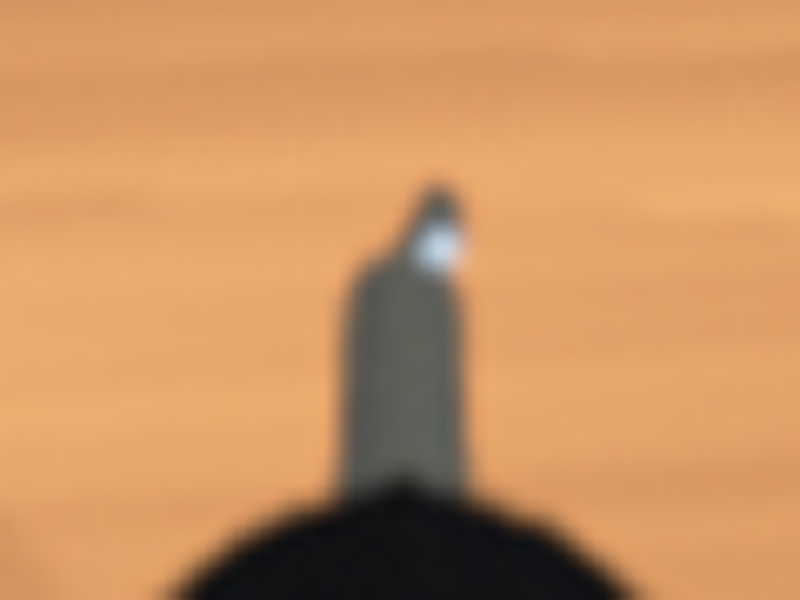

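```bash
python3 - <<'E'
from h import *
goto((.580,.033,.290),np.radians(-154.7))
E
python3 -m creep '[{"translation":[0.005,-0.006,0.03],"twist":[0.14,0,0],"hand":20},{"translation":[0.01,-0.012,0.06],"twist":[0.28,0,0],"hand":20},{"translation":[0.015,-0.018,0.09],"twist":[0.42,0,0],"hand":20},{"translation":[0.02,-0.02,0.12],"twist":[0.56,0,0],"hand":20},{"translation":[0.025,-0.02,0.147],"twist":[0.7,0,0],"hand":20}]' 60; python3 -m creep '[{"translation":[0,0,0],"twist":[0.14,0,0],"hand":20},{"translation":[0,0,0],"twist":[0.28,0,0],"hand":20},{"translation":[0,0,0],"twist":[0.37,0,0],"hand":20},{"translation":[0,0,0],"twist":[0.37,0,0],"hand":20}]' 60
python3 - <<'E'
from h import *
goto((.580,.033,.275),np.radians(-154.7));print(robot.observe()['qpos'])
E
```

```text
shift [ 0.0268 -0.009   0.1525] twist [1.0773 0.0032 0.0033] deg 61.72516351024869 other half:  -118.27483648975131
time: 8.5
tool_pos: [0.569, 0.0392, 0.2974]
tool_rot: [-0.686, 1.566, -3.012]
contact_force: [0.3, -0.1, -0.3]
opening: 0.03
time: 8.9
tool_pos: [0.5691, 0.0403, 0.2969]
tool_rot: [-0.386, 1.565, -3.082]
contact_force: [0.3, 0.5, -1.9]
opening: 0.03
shift [ 0.0158  0.0113 -0.0068] twist [0.0042 0.005  0.002 ] deg 0.3921671022394079 other half:  -179.6078328977606
[-0.0632  0.401   1.3097 -0.0007  1.4362  2.6326]
```

```bash
python3 -m creep '[{"translation":[0,0.011,-0.007],"twist":[0.004,0.005,0.002],"hand":20},{"translation":[0,0.011,-0.007],"twist":[0.004,0.005,0.002],"hand":20},{"translation":[0,0.011,-0.007],"twist":[0.004,0.005,0.002],"hand":20}]' 60
python3 - <<'E'
from h import *
goto((.580,.033,.275),np.radians(-154.7));print(robot.observe()['qpos'])
im,T=shot('wrist','w5.png')
tip=T@np.array([.154,0,0,1]);print('tip',tip)
p=proj('wrist',[[.580,.033,.094],[.570,-.0865,.094],[.5755,-.0267,.115],tip[:3]],T);print(p)
o=[]
for q in p[:2]:
    u,v=q.astype(int);print(u,v);u=min(max(u,30),530);v=min(max(v,30),390);print(u,v);c=im[v-30:v+30,u-30:u+30];o.append(cv2.resize(c,(400,400),interpolation=cv2.INTER_CUBIC))
cv2.imwrite('pics/c5.png',np.hstack(o))
E
```

```text
time: 9.2
tool_pos: [0.5805, 0.0334, 0.2964]
tool_rot: [-0.635, 1.57, 2.95]
contact_force: [0.8, -0.6, -1.5]
opening: 0.0299
shift [0.0154 0.0001 0.0006] twist [0.0012 0.0004 0.0003] deg 0.07629267984766526 other half:  -179.92370732015235
[-0.0744  0.4197  1.282   0.0001  1.4404  2.6244]
tip [0.5804 0.0334 0.1424 1.    ]
[[286.0553 195.1834]
 [344.9998  97.2536]
 [317.0367 147.6467]
 [285.946  207.0584]]
286 195
286 195
344 97
344 97
```

View pics/c5.png

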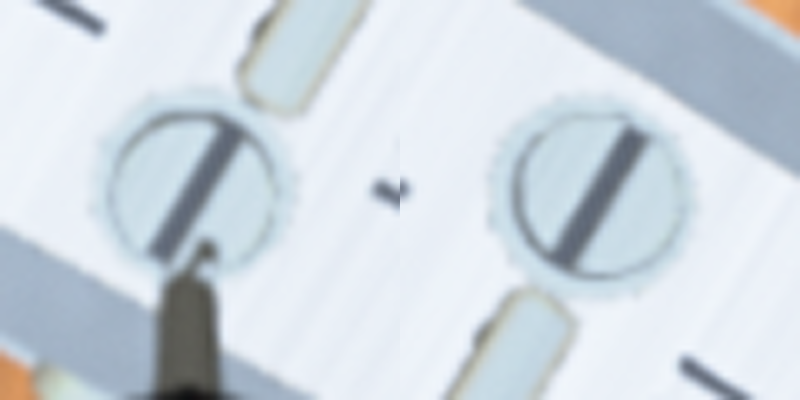

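```bash
python3 - <<'E'
from h import *
T=np.load('pics/w5.png.npy')
far=(T@np.array([[.154,.0052,.003,1],[.154,0,0,1]]).T).T[:,:3]
q=proj('wrist',far,T);print(q,(q-[256,165])/.15)
A=onz('wrist',[[256+194*.15,165+191*.15],[314+199.5*.15,67+197*.15]],.094,T);print(A)
d=A[0]-A[1];print(np.linalg.norm(d),np.degrees(np.arctan2(d[1],d[0])),A.mean(0))
S=onz('wrist',[[256+232*.15,165+130*.15],[256+160*.15,165+255*.15],[314+235*.15,67+135*.15],[314+163*.15,67+262*.15]],.094,T)
for a,b in((0,1),(2,3)):
    e=S[a]-S[b];print(np.degrees(np.arctan2(e[1],e[0])),np.linalg.norm(e))
E
```

```text
[[289.2611 201.5222]
 [285.946  207.0584]] [[221.7407 243.4812]
 [199.6401 280.3895]]
[[ 0.5816  0.0319  0.094 ]
 [ 0.5713 -0.0866  0.094 ]]
0.1190180416582164 85.03156909525444 [ 0.5765 -0.0274  0.094 ]
-93.90474849583738 0.023250451131947562
-93.1647893566535 0.023346508621010113
```

```bash
python3 - <<'E'
from h import *
for i in range(2): print(robot.calibration('wrist')['mount'], robot.calibration('wrist')['intrinsics'])
T=np.load('pics/w5.png.npy');print(T@np.linalg.inv(T), T[:3,:3].T@T[:3,:3]);T=np.load('pics/w3.png.npy');print(T)
for n in('w1','w3','w4','w5'):
    T=np.load(f'pics/{n}.png.npy');print(proj('wrist',T[:3,:3]@[.154,0,0]+T[:3,3],T))
E
```

```text
[[-0.0017  0.2788 -0.9603 -0.1328]
 [ 0.0002  0.9603  0.2788  0.0757]
 [ 1.      0.0003 -0.0017 -0.0025]
 [ 0.      0.      0.      1.    ]] [[325.1923   0.     283.7162]
 [  0.     325.1923 215.0265]
 [  0.       0.       1.    ]]
[[-0.0017  0.2788 -0.9603 -0.1328]
 [ 0.0002  0.9603  0.2788  0.0757]
 [ 1.      0.0003 -0.0017 -0.0025]
 [ 0.      0.      0.      1.    ]] [[325.1923   0.     283.7162]
 [  0.     325.1923 215.0265]
 [  0.       0.       1.    ]]
[[ 1.  0.  0.  0.]
 [ 0.  1.  0.  0.]
 [ 0. -0.  1.  0.]
 [ 0.  0.  0.  1.]] [[ 1.  0. -0.]
 [ 0.  1. -0.]
 [-0. -0.  1.]]
[[-0.0001  0.9986 -0.0529  0.605 ]
 [ 0.0001 -0.0529 -0.9986  0.3238]
 [-1.     -0.0001 -0.0001  0.325 ]
 [ 0.      0.      0.      1.    ]]
[[285.946  207.0584]]
[[285.946  207.0584]]
[[285.946  207.0584]]
[[285.946  207.0584]]
```

```bash
python3 -m creep '[{"translation":[0.015,0.001,0.001],"twist":[0,0,0],"hand":20},{"translation":[0.03,0.001,0.001],"twist":[0,0,0],"hand":20},{"translation":[0.04,0.001,0.001],"twist":[0,0,0],"hand":20},{"translation":[0.04,0.001,0.001],"twist":[0,0,0],"hand":20},{"translation":[0.04,0.001,0.001],"twist":[0,0,0],"hand":20}]' 60
python3 - <<'E'
from h import *
goto((.580,.032,.275),np.radians(-154.7));print(robot.observe()['qpos'])
im,T=shot('wrist','w6.png')
tip=T@np.array([.154,0,0,1]);print('tip',tip)
p=proj('wrist',[[.580,.033,.094],tip[:3]],T);print(p)
c=im[180:240,244:324];cv2.imwrite('pics/c6.png',cv2.resize(c,(800,600),interpolation=cv2.INTER_CUBIC))
E
```

```text
time: 9.75
tool_pos: [0.5799, 0.0322, 0.2569]
tool_rot: [-1.015, 1.571, 2.57]
contact_force: [-0.5, 0.1, -0.4]
opening: 0.0296
shift [-0.0241  0.0002  0.    ] twist [0.0013 0.0002 0.0002] deg 0.07550457487315251 other half:  -179.92449542512685
[-0.0766  0.4417  1.3556  0.0001  1.3446  2.6221]
tip [0.5799 0.0322 0.1029 1.    ]
[[285.3874 205.341 ]
 [285.9457 207.0594]]
```

View pics/c6.png

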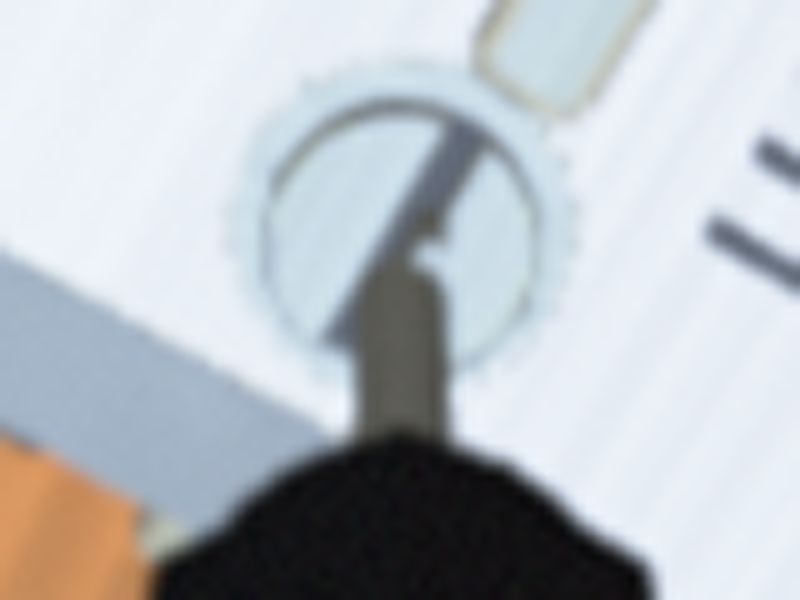

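```bash
python3 -m creep '[{"translation":[0.004,0,0],"twist":[0,0,0],"hand":20},{"translation":[0.008,0,0],"twist":[0,0,0],"hand":20},{"translation":[0.010,0,0],"twist":[0,0,0],"hand":20},{"translation":[0.012,0,0],"twist":[0,0,0],"hand":20},{"translation":[0.012,0,0],"twist":[0,0,0],"hand":20}]' 60;python3 -m creep '[{"translation":[0.001,0,0],"twist":[0,0,0],"hand":20},{"translation":[0.002,0,0],"twist":[0,0,0],"hand":20},{"translation":[0.002,0,0],"twist":[0,0,0],"hand":20}]' 60
```

```text
time: 10.3
tool_pos: [0.5801, 0.0321, 0.2451]
tool_rot: [2.841, 1.57, 0.142]
contact_force: [-0.4, -0.2, -1.1]
opening: 0.0294
time: 10.6
tool_pos: [0.5802, 0.0321, 0.2441]
tool_rot: [2.626, 1.569, -0.073]
contact_force: [-1.7, 0.2, 7.1]
opening: 0.03
```

```bash
python3 -m creep '[{"translation":[0.002,0,0],"twist":[0,0,0],"hand":20},{"translation":[0.004,0,0],"twist":[0,0,0],"hand":20},{"translation":[0.0055,0,0],"twist":[0,0,0],"hand":20},{"translation":[0.0055,0,0],"twist":[0,0,0],"hand":20}]' 60; python3 - <<'E'
from h import *
s=robot.observe();print(s['tool_pos'],s['contact_force'],s['torque'],s['qpos'],pose()[:3,:3])
E
```

```text
time: 11.0
tool_pos: [0.5801, 0.0321, 0.2416]
tool_rot: [2.565, 1.567, -0.133]
contact_force: [-5.6, -0.0, 16.6]
opening: 0.0301
[0.5801 0.0321 0.2416] [-5.6317 -0.0139 16.5829] [-0.0116  1.812  -0.0617] [-0.0765  0.4506  1.384  -0.0002  1.303   2.6222] [[ 0.004   0.4286 -0.9035]
 [-0.0005 -0.9035 -0.4286]
 [-1.      0.0022 -0.0034]]
```

```bash
python3 -m creep '[{"translation":[-0.001,0,0],"twist":[0,0,0],"hand":20},{"translation":[-0.001,0,0],"twist":[0,0,0],"hand":20}]' 60;python3 -m creep '[{"translation":[0.0005,-0.0005,0.0009],"twist":[0,0,0],"hand":20},{"translation":[0.0005,-0.0005,0.0009],"twist":[0,0,0],"hand":20}]' 60;python3 -m creep '[{"translation":[0,0.0005,-0.0009],"twist":[0,0,0],"hand":20},{"translation":[0,0.0005,-0.0009],"twist":[0,0,0],"hand":20}]' 60;python3 -m creep '[{"translation":[0,0.0005,-0.0009],"twist":[0,0,0],"hand":20},{"translation":[0,0.0005,-0.0009],"twist":[0,0,0],"hand":20}]' 60
```

```text
time: 11.2
tool_pos: [0.58, 0.0321, 0.2442]
tool_rot: [2.561, 1.565, -0.137]
contact_force: [-2.0, -0.3, 5.4]
opening: 0.03
time: 11.4
tool_pos: [0.5794, 0.0322, 0.2445]
tool_rot: [2.585, 1.563, -0.113]
contact_force: [0.5, 0.0, 4.9]
opening: 0.0298
time: 11.6
tool_pos: [0.58, 0.0321, 0.2445]
tool_rot: [2.559, 1.565, -0.139]
contact_force: [-3.2, 0.8, 4.1]
opening: 0.0295
time: 11.8
tool_pos: [0.5803, 0.0321, 0.2444]
tool_rot: [2.497, 1.567, -0.201]
contact_force: [-3.3, 0.1, 5.6]
opening: 0.0293
```

```bash
python3 -m creep '[{"translation":[-0.0005,-0.001,0.0018],"twist":[0,0,0],"hand":20},{"translation":[-0.0005,-0.001,0.0018],"twist":[0,0,0],"hand":20}]' 60;python3 -m creep '[{"translation":[-0.0005,-0.001,0.0018],"twist":[0,0,0],"hand":20},{"translation":[-0.0005,-0.001,0.0018],"twist":[0,0,0],"hand":20}]' 60;python3 - <<'E'
from h import *
T=pose();print(T, (T@[.154,0,0,1]))
E
```

```text
time: 12.0
tool_pos: [0.5786, 0.0322, 0.2447]
tool_rot: [2.533, 1.566, -0.165]
contact_force: [0.8, 0.6, 1.9]
opening: 0.0303
time: 12.2
tool_pos: [0.5775, 0.0323, 0.245]
tool_rot: [2.589, 1.564, -0.11]
contact_force: [5.6, -0.5, -3.8]
opening: 0.0296
[[ 0.0072  0.4287 -0.9034  0.5775]
 [-0.0008 -0.9034 -0.4287  0.0323]
 [-1.      0.0038 -0.0062  0.245 ]
 [ 0.      0.      0.      1.    ]] [0.5786 0.0322 0.091  1.    ]
```

```bash
python3 - <<'E'
from h import *
goto((.579,.0322,.2385),np.radians(-154.7))
E
python3 -m creep '[{"translation":[0,0.0006,-0.0013],"twist":[0,0.004,0.006],"hand":20},{"translation":[0,0.0006,-0.0013],"twist":[0,0.004,0.006],"hand":20},{"translation":[0,0.0006,-0.0013],"twist":[0,0.004,0.006],"hand":20}]' 60;python3 -m creep '[{"translation":[0.002,0,0],"twist":[0,0,0],"hand":20},{"translation":[0.002,0,0],"twist":[0,0,0],"hand":20}]' 60;python3 -m creep '[{"translation":[0.002,0,0],"twist":[0,0,0],"hand":20},{"translation":[0.002,0,0],"twist":[0,0,0],"hand":20}]' 60; python3 -m creep '[{"translation":[0.002,0,0],"twist":[0,0,0],"hand":20},{"translation":[0.002,0,0],"twist":[0,0,0],"hand":20}]' 60; python3 - <<'E'
from h import *
s=robot.observe();print(s['tool_pos'],s['contact_force'],s['torque']);goto((.579,.0322,.2385),np.radians(-154.7))
E
```

```text
shift [ 0.0005  0.0007 -0.0013] twist [ 0.0015 -0.0062 -0.0038] deg 0.4262005108754584 other half:  -179.57379948912455
time: 12.5
tool_pos: [0.5783, 0.0324, 0.2448]
tool_rot: [2.331, 1.558, -0.367]
contact_force: [-1.7, -0.3, -0.0]
opening: 0.0299
time: 12.7
tool_pos: [0.5783, 0.0324, 0.2435]
tool_rot: [2.341, 1.558, -0.357]
contact_force: [-2.7, 0.0, 6.3]
opening: 0.0297
time: 12.9
tool_pos: [0.5782, 0.0324, 0.2424]
tool_rot: [2.352, 1.557, -0.346]
contact_force: [-1.8, 0.7, 7.7]
opening: 0.0298
time: 13.1
tool_pos: [0.5781, 0.0324, 0.2418]
tool_rot: [2.365, 1.556, -0.333]
contact_force: [-3.6, 0.8, 8.9]
opening: 0.0297
[0.5781 0.0324 0.2418] [-3.5965  0.8494  8.8867] [0.1239 0.9687 0.0323]
shift [-0.0027  0.0006 -0.0007] twist [ 0.0018 -0.0106 -0.0104] deg 0.8576700530409411 other half:  -179.14232994695905
```

```bash
cat >> h.py <<'E'
def straight(jawdeg,dz=0.,dx=0.,dy=0.,L=.154):
    """keep blade tip where it is (plus offset), set upright with given jaw yaw"""
    T=pose();tip=(T@[L,0,0,1])[:3]
    print('tip',tip,'tilt deg',np.degrees(np.arccos(-T[2,0])),'F',robot.observe()['contact_force'],'q6',robot.observe()['qpos'][5],'jaw',np.degrees(np.arctan2(T[1,2],T[0,2])))
    goto(tip+[dx,dy,dz+L-.006],np.radians(jawdeg))
E
python3 - <<'E'
from h import *
straight(-154.7)
E
```

```text
tip [0.5803 0.0316 0.0878] tilt deg 0.8513363647927078 F [-3.5965  0.8494  8.8867] q6 2.6248742709842494 jaw -154.59279706505447
shift [ 0.      0.0016 -0.0016] twist [ 0.0018 -0.0106 -0.0104] deg 0.8576700530409411 other half:  -179.14232994695905
```

```bash
python3 -m creep '[{"translation":[0.001,0.0008,-0.0008],"twist":[0,-0.005,-0.005],"hand":20},{"translation":[0.002,0.0016,-0.0016],"twist":[0,-0.0106,-0.0104],"hand":20},{"translation":[0.003,0.0016,-0.0016],"twist":[0,-0.0106,-0.0104],"hand":20},{"translation":[0.003,0.0016,-0.0016],"twist":[0,-0.0106,-0.0104],"hand":20}]' 60; python3 - <<'E'
from h import *
straight(-154.7)
E
```

```text
time: 13.5
tool_pos: [0.5802, 0.0316, 0.2416]
tool_rot: [2.563, 1.569, -0.135]
contact_force: [-5.3, 0.8, 17.5]
opening: 0.0295
tip [0.5805 0.0316 0.0876] tilt deg 0.1129168229471122 F [-5.2544  0.821  17.4501] q6 2.620813376559385 jaw -154.5930312147958
shift [ 0.      0.0002 -0.0003] twist [ 0.0019 -0.0017 -0.0011] deg 0.15550443785069842 other half:  -179.8444955621493
```

```bash
python3 -m creep '[{"translation":[-0.001,-0.0006,0.001],"twist":[0,-0.0017,-0.0011],"hand":20},{"translation":[-0.001,-0.0007,0.0013],"twist":[0,-0.0017,-0.0011],"hand":20},{"translation":[-0.001,-0.0007,0.0013],"twist":[0,-0.0017,-0.0011],"hand":20}]' 60; python3 - <<'E'
from h import *
straight(-154.7)
E
python3 -m creep '[{"translation":[0.002,0,0],"twist":[0,0,0],"hand":20},{"translation":[0.004,0,0],"twist":[0,0,0],"hand":20},{"translation":[0.004,0,0],"twist":[0,0,0],"hand":20}]' 60; python3 - <<'E'
from h import *
straight(-154.7)
E
```

```text
time: 13.8
tool_pos: [0.5795, 0.0317, 0.2439]
tool_rot: [2.684, 1.567, -0.014]
contact_force: [-0.1, 0.0, 6.1]
opening: 0.0298
tip [0.58   0.0317 0.0899] tilt deg 0.19321984717020174 F [-0.0759  0.0319  6.0978] q6 2.6206752655489836 jaw -154.5940618625184
shift [ 0.      0.0002 -0.0005] twist [ 0.0018 -0.003  -0.0015] deg 0.22029398011738086 other half:  -179.7797060198826
time: 14.1
tool_pos: [0.5795, 0.0317, 0.2418]
tool_rot: [2.634, 1.566, -0.064]
contact_force: [-2.6, 0.6, 12.2]
opening: 0.0297
tip [0.5803 0.0317 0.0878] tilt deg 0.29556653080585626 F [-2.5885  0.6401 12.2128] q6 2.620665646683526 jaw -154.58780215965788
shift [ 0.      0.0004 -0.0007] twist [ 0.002  -0.0045 -0.0025] deg 0.3160306651970525 other half:  -179.68396933480295
```

```bash
python3 -m creep '[{"translation":[0.004,-0.0003,0.0005],"twist":[0,0,0],"hand":20},{"translation":[0.006,-0.0005,0.0009],"twist":[0,0,0],"hand":20},{"translation":[0.006,-0.0005,0.0009],"twist":[0,0,0],"hand":20},{"translation":[0.006,-0.0005,0.0009],"twist":[0,0,0],"hand":20}]' 60; python3 - <<'E'
from h import *
straight(-154.7)
im,T=shot('wrist','w7.png')
c=im[180:240,244:324];cv2.imwrite('pics/c7.png',cv2.resize(c,(800,600),interpolation=cv2.INTER_CUBIC))
E
```

```text
time: 14.5
tool_pos: [0.579, 0.0317, 0.2412]
tool_rot: [2.597, 1.56, -0.101]
contact_force: [-8.7, 0.4, 31.9]
opening: 0.0299
tip [0.5807 0.0315 0.0872] tilt deg 0.6385452417174281 F [-8.6608  0.427  31.9233] q6 2.620651327715774 jaw -154.57632116866472
shift [ 0.      0.0009 -0.0015] twist [ 0.0021 -0.0095 -0.0058] deg 0.6501144944004186 other half:  -179.3498855055996
```

View pics/c7.png

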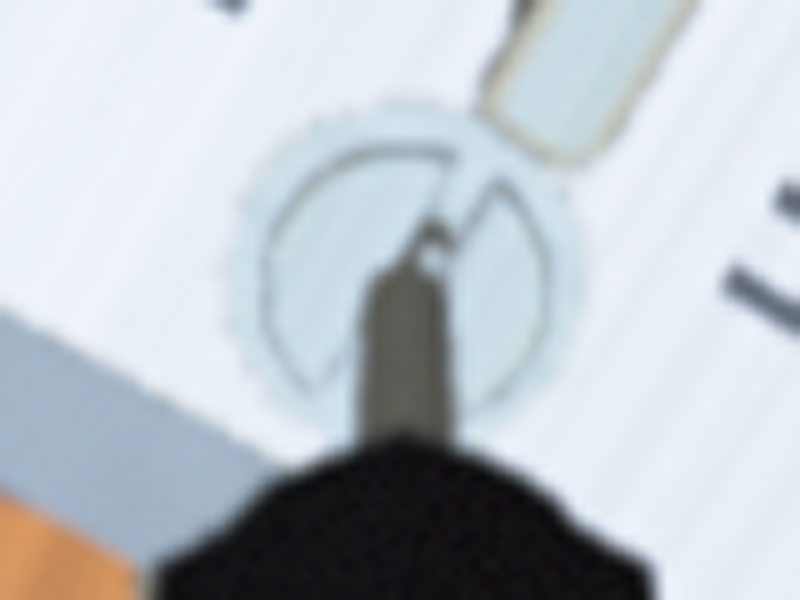

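```bash
python3 -m creep '[{"translation":[0.002,0.0009,-0.0015],"twist":[0,-0.0095,-0.0058],"hand":20},{"translation":[0.002,0.0005,-0.0008],"twist":[0,-0.0095,-0.0058],"hand":20},{"translation":[0.002,0.0005,-0.0008],"twist":[0,-0.0095,-0.0058],"hand":20}]' 60; python3 - <<'E'
from h import *
straight(-154.7)
E
python3 -m creep '[{"translation":[0.002,0,0],"twist":[-0.08,0,0],"hand":20},{"translation":[0.002,0,0],"twist":[-0.16,0,0],"hand":20},{"translation":[0.002,0,0],"twist":[-0.24,0,0],"hand":20},{"translation":[0.002,0,0],"twist":[-0.32,0,0],"hand":20}]' 60; python3 - <<'E'
from h import *
straight(-154.7+18.3);print(robot.observe()['torque'])
E
```

```text
time: 14.85
tool_pos: [0.5804, 0.0316, 0.2417]
tool_rot: [2.644, 1.567, -0.054]
contact_force: [-2.4, -0.0, 14.7]
opening: 0.0297
tip [0.5809 0.0316 0.0877] tilt deg 0.1910485025068479 F [-2.438  -0.02   14.6528] q6 2.620301247249689 jaw -154.5712135069556
shift [ 0.      0.0002 -0.0005] twist [ 0.0022 -0.0029 -0.0016] deg 0.23032821662814973 other half:  -179.76967178337185
time: 15.25
tool_pos: [0.5802, 0.0316, 0.2417]
tool_rot: [2.276, 1.566, -0.099]
contact_force: [-3.7, 0.1, 14.4]
opening: 0.0295
tip [0.5809 0.0315 0.0877] tilt deg 0.26921289389713743 F [-3.6756  0.1416 14.4218] q6 2.2971114954754963 jaw -136.0490809721627
shift [ 0.      0.0006 -0.0005] twist [ 0.0061 -0.0031 -0.0036] deg 0.4420413248816322 other half:  -179.55795867511836
[ 0.1211  1.4295 -0.0495]
```

```bash
for i in 1 2 3 4; do python3 -m creep '[{"translation":[0.002,0,0],"twist":[-0.08,0,0],"hand":20},{"translation":[0.002,0,0],"twist":[-0.16,0,0],"hand":20},{"translation":[0.002,0,0],"twist":[-0.24,0,0],"hand":20},{"translation":[0.002,0,0],"twist":[-0.32,0,0],"hand":20}]' 60 | sed -n '2p;4p';python3 -c "
from h import *
print(robot.observe()['torque'])"; done; python3 - <<'E'
from h import *
straight(-154.7+92)
E
```

```text
tool_pos: [0.5798, 0.0314, 0.2417]
contact_force: [-5.0, -0.4, 13.2]
[-0.0737  1.5315 -0.0548]
tool_pos: [0.5797, 0.0315, 0.2417]
contact_force: [-3.4, 1.0, 14.4]
[ 0.1619  1.3344 -0.0572]
tool_pos: [0.5796, 0.0316, 0.2417]
contact_force: [-3.2, 1.4, 14.1]
[ 0.2382  1.3587 -0.0772]
tool_pos: [0.5795, 0.0318, 0.2417]
contact_force: [-4.3, 1.0, 13.4]
[ 0.2139  1.4199 -0.0387]
tip [0.5811 0.0317 0.0877] tilt deg 0.587414822773453 F [-4.3016  1.0401 13.4444] q6 1.0042670798014133 jaw -61.95921945065717
shift [0.     0.0013 0.0009] twist [ 0.013   0.0055 -0.0086] deg 0.9464925069504487 other half:  -179.05350749304955
```

```bash
python3 -m creep '[{"translation":[-0.004,0.0006,0.0004],"twist":[0,0.0055,-0.0086],"hand":20},{"translation":[-0.008,0.0006,0.0004],"twist":[0,0.0055,-0.0086],"hand":20},{"translation":[-0.02,0.0006,0.0004],"twist":[0,0.0055,-0.0086],"hand":20},{"translation":[-0.04,0.0006,0.0004],"twist":[0,0.0055,-0.0086],"hand":20},{"translation":[-0.05,0.0006,0.0004],"twist":[0,0.0055,-0.0086],"hand":20}]' 60; python3 -m creep '[{"translation":[0,0,0],"twist":[0.14,0,0],"hand":20},{"translation":[0,0,0],"twist":[0.28,0,0],"hand":20},{"translation":[0,0,0],"twist":[0.42,0,0],"hand":20},{"translation":[0,0,0],"twist":[0.56,0,0],"hand":20},{"translation":[0,0,0],"twist":[0.7,0,0],"hand":20}]' 60;python3 -m creep '[{"translation":[0,0,0],"twist":[0.14,0,0],"hand":20},{"translation":[0,0,0],"twist":[0.28,0,0],"hand":20},{"translation":[0,0,0],"twist":[0.42,0,0],"hand":20},{"translation":[0,0,0],"twist":[0.56,0,0],"hand":20},{"translation":[0,0,0],"twist":[0.7,0,0],"hand":20}]' 60;python3 - <<'E'
from h import *
straight(-154.7); goto((.5696,-.0875,.259-.006),np.radians(-154.7))
E
```

```text
time: 17.35
tool_pos: [0.58, 0.0317, 0.2933]
tool_rot: [0.934, 1.569, -0.147]
contact_force: [0.4, 0.0, -0.6]
opening: 0.0299
time: 17.85
tool_pos: [0.5799, 0.0317, 0.2932]
tool_rot: [1.56, 1.569, -0.227]
contact_force: [0.4, -0.4, -1.0]
opening: 0.03
time: 18.35
tool_pos: [0.5798, 0.0317, 0.2931]
tool_rot: [2.122, 1.57, -0.372]
contact_force: [-0.1, 0.4, -1.4]
opening: 0.0297
tip [0.5799 0.0317 0.1391] tilt deg 0.045221033715224554 F [-0.0772  0.3901 -1.3962] q6 2.41607828008791 jaw -142.85357334318905
shift [ 0.      0.0001 -0.0001] twist [ 0.2068 -0.0005 -0.0006] deg 11.8465047007685 other half:  -168.1534952992315
shift [0.0341 0.0888 0.0801] twist [ 0.2068 -0.0005 -0.0006] deg 11.8465047007685 other half:  -168.1534952992315
```

```bash
python3 -m creep '[{"translation":[0,0.03,0.027],"twist":[0.1,0,0],"hand":20},{"translation":[0,0.06,0.054],"twist":[0.207,0,0],"hand":20},{"translation":[0,0.0895,0.08],"twist":[0.207,0,0],"hand":20},{"translation":[0,0.0895,0.08],"twist":[0.207,0,0],"hand":20},{"translation":[0,0.0895,0.08],"twist":[0.207,0,0],"hand":20}]' 60;python3 -m creep '[{"translation":[0,0,0],"twist":[0,0,0],"hand":20}]' 60; python3 - <<'E'
from h import *
straight(-154.7); goto((.570,-.088,.259-.006),np.radians(-154.7))
E
```

```text
time: 18.85
tool_pos: [0.5698, -0.0886, 0.2929]
tool_rot: [-2.871, 1.57, 0.71]
contact_force: [-0.1, -0.5, -0.3]
opening: 0.0296
time: 18.95
tool_pos: [0.5699, -0.0878, 0.2929]
tool_rot: [-2.138, 1.57, 1.443]
contact_force: [0.5, -0.3, -1.2]
opening: 0.0296
tip [ 0.5699 -0.0876  0.1389] tilt deg 0.0456884354789678 F [ 0.4958 -0.3379 -1.2085] q6 2.415294514682537 jaw -154.78550542320295
shift [ 0.     -0.0001 -0.0001] twist [-0.0015 -0.0004  0.0007] deg 0.0969391469355929 other half:  -179.9030608530644
shift [ 0.0339  0.0003 -0.    ] twist [-0.0015 -0.0004  0.0007] deg 0.0969391469355929 other half:  -179.9030608530644
```

```bash
python3 -m creep '[{"translation":[0.02,0,0],"twist":[0,0,0],"hand":20},{"translation":[0.038,0,0],"twist":[0,0,0],"hand":20},{"translation":[0.04,0,0],"twist":[0,0,0],"hand":20},{"translation":[0.042,0,0],"twist":[0,0,0],"hand":20},{"translation":[0.042,0,0],"twist":[0,0,0],"hand":20}]' 60;for i in 1 2 3 ; do python3 -m creep '[{"translation":[0.0015,0,0],"twist":[0,0,0],"hand":20},{"translation":[0.0015,0,0],"twist":[0,0,0],"hand":20}]' 60; done;python3 - <<'E'
from h import *
straight(-154.7)
E
```

```text
time: 19.45
tool_pos: [0.5703, -0.0872, 0.2516]
tool_rot: [-3.135, 1.569, 0.448]
contact_force: [-0.1, 0.0, -0.6]
opening: 0.03
time: 19.65
tool_pos: [0.5706, -0.0871, 0.2508]
tool_rot: [2.795, 1.568, 0.094]
contact_force: [1.1, 0.7, -1.0]
opening: 0.0303
time: 19.85
tool_pos: [0.5706, -0.0872, 0.2494]
tool_rot: [2.782, 1.568, 0.082]
contact_force: [-0.2, 0.8, -1.3]
opening: 0.0299
time: 20.05
tool_pos: [0.5704, -0.0872, 0.2477]
tool_rot: [2.855, 1.569, 0.155]
contact_force: [-0.2, -0.6, -0.6]
opening: 0.0293
tip [ 0.5708 -0.0871  0.0937] tilt deg 0.12491224015344356 F [-0.2407 -0.6236 -0.6427] q6 2.4154869240628223 jaw -154.73377939110136
shift [ 0.      0.0001 -0.0003] twist [-0.0006 -0.0021 -0.0006] deg 0.12940868139626088 other half:  -179.87059131860374
```

```bash
python3 -m creep '[{"translation":[0.001,-0.0002,0.0004],"twist":[0,-0.002,0],"hand":20},{"translation":[0.0015,-0.0002,0.0004],"twist":[0,-0.002,0],"hand":20}]' 60 | sed -n '2p;4p'; for i in 1 2 3 4; do python3 -m creep '[{"translation":[0.0015,0,0],"twist":[0,0,0],"hand":20},{"translation":[0.0015,0,0],"twist":[0,0,0],"hand":20}]' 60| sed -n '2p;4p'; done;python3 - <<'E'
from h import *
straight(-154.7)
E
```

```text
tool_pos: [0.57, -0.0872, 0.246]
contact_force: [-0.6, 0.1, -1.0]
tool_pos: [0.5701, -0.0872, 0.2448]
contact_force: [-0.4, 0.2, 0.2]
tool_pos: [0.5701, -0.0872, 0.244]
contact_force: [-1.3, -0.2, 5.9]
tool_pos: [0.57, -0.0873, 0.2434]
contact_force: [-1.6, -0.5, 6.7]
tool_pos: [0.5699, -0.0872, 0.2429]
contact_force: [-2.6, 0.9, 7.0]
tip [ 0.5703 -0.0874  0.0889] tilt deg 0.17764004951348558 F [-2.5541  0.9302  6.9772] q6 2.4163615689137092 jaw -154.7277582659642
shift [ 0.      0.0004 -0.0003] twist [-0.0005 -0.0018 -0.0025] deg 0.1798158980142172 other half:  -179.82018410198577
```

```bash
cat >> h.py <<'E'
def patch(im,T,c,z,half=.018,n=19,yaw=np.radians(-4.7)):
    g=np.linspace(-half,half,n); X,Y=np.meshgrid(g,g[::-1])   # cols: cover x, rows: cover y (top=+y)
    P=np.stack([c[0]+X*np.cos(yaw)-Y*np.sin(yaw),c[1]+X*np.sin(yaw)+Y*np.cos(yaw),np.full_like(X,z)],-1).reshape(-1,3)
    q=proj('wrist',P,T).astype(np.float32).reshape(n,n,2)
    p=cv2.remap(cv2.cvtColor(im,cv2.COLOR_BGR2GRAY),q[...,0],q[...,1],cv2.INTER_LINEAR)
    print('\n'.join(' '.join('%3d'%v for v in r) for r in p)); return q
E
python3 - <<'E'
from h import *
im,T=shot('wrist','w8.png'); patch(im,T,(.5805,.0316),.098)
E
```

```text
107  94  40  25  41  82 104 175 218 184  75  70  80  79  78  80  80  79  78
106 104  73  32  37  77  82 125 201 217 136  63  77  79  79  78  78  78  78
105 106  95  48  32  71  79  86 151 215 201  88  68  79  78  79  79  79  79
105 106 105  79  32  61  79  78 101 181 222 169  62  75  78  78  79  79  78
106 106 106  98  61  50  76  77  82 137 219 214  97  63  79  79  80  79  79
106 105 107 105  87  46  80  96 107  98 188 228 191  52  72  79  79  78  78
105 106 105 107 104  90 110 129 137 109 128 227 238 108  57  77  79  79  80
107 106 106 110 117 127 137 142 144 136  95 187 241 194  37  70  79  79  78
103 108 114 125 134 141 144 146 148 147 121 125 221 225  94  49  78  79  79
108 121 133 139 142 144 147 149 149 150 143 112 176 232 175  41  72  79  79
129 139 142 145 147 148 149 150 151 151 149 128 114 213 211  88  45  79  79
142 143 146 149 149 150 150 150 150 149 148 139 109 176 214 135  37  64  79
147 148 149 150 150 149 151 149 147 144 144 143 119 121 195 177  59  39  75
148 149 150 151 151 150 148 147 144 143 143 139 127 102 167 203 107  31  54
150 151 151 151 148 147 145 144 143 140 136 130 123 101 137 195 160  45  37
151 150 149 148 145 144 144 141 138 132 126 118 111 101 103 165 188  84  29
149 147 145 144 143 142 138 132 127 121 113 107 107 117  92 136 185 126  29
146 145 144 144 139 133 129 123 115 108 104 114 111  95  85 106 165 149  38
144 143 141 136 129 125 118 109 106 108 111 101  89  89  86  84 136 162  74
```

```bash
for i in 1 2 3 4 ; do python3 -m creep '[{"translation":[0.003,0,0.0002],"twist":[0,-0.001,-0.001],"hand":20},{"translation":[0.003,0,0.0002],"twist":[0,-0.001,-0.001],"hand":20}]' 60| sed -n '2p;4p'; done;python3 - <<'E'
from h import *
straight(-154.7)
E
```

```text
tool_pos: [0.5699, -0.0872, 0.2418]
contact_force: [-2.6, 0.3, 10.8]
tool_pos: [0.5698, -0.0873, 0.2416]
contact_force: [-4.1, 1.0, 17.0]
tool_pos: [0.5697, -0.0873, 0.2416]
contact_force: [-4.8, 1.0, 17.8]
tool_pos: [0.5695, -0.0872, 0.2416]
contact_force: [-5.2, 1.7, 17.1]
tip [ 0.5706 -0.0876  0.0877] tilt deg 0.444075623984268 F [-5.2485  1.6732 17.0852] q6 2.415066654816597 jaw -154.6918693870476
shift [ 0.      0.0008 -0.0009] twist [ 0.0001 -0.0056 -0.0053] deg 0.4441351538145136 other half:  -179.5558648461855
```

```bash
python3 -m creep '[{"translation":[0.002,0.0005,-0.0006],"twist":[-0.06,-0.0056,-0.0053],"hand":20},{"translation":[0.002,0.0005,-0.0006],"twist":[-0.14,-0.0056,-0.0053],"hand":20},{"translation":[0.002,0.0005,-0.0006],"twist":[-0.22,-0.0056,-0.0053],"hand":20},{"translation":[0.002,0.0005,-0.0006],"twist":[-0.32,-0.0056,-0.0053],"hand":20}]' 60| sed -n '2p;4p'; for i in 1 2 3 4; do python3 -m creep '[{"translation":[0.0025,0,0],"twist":[-0.08,0,0],"hand":20},{"translation":[0.0025,0,0],"twist":[-0.16,0,0],"hand":20},{"translation":[0.0025,0,0],"twist":[-0.24,0,0],"hand":20},{"translation":[0.0025,0,0],"twist":[-0.32,0,0],"hand":20}]' 60 | sed -n '2p;4p';python3 -c "
from h import *
print(robot.observe()['torque'])"; done; python3 - <<'E'
from h import *
straight(-154.7+92)
E
```

```text
tool_pos: [0.5702, -0.0875, 0.2417]
contact_force: [-4.2, 0.3, 12.8]
tool_pos: [0.5701, -0.0876, 0.2417]
contact_force: [-5.1, 0.8, 14.8]
[ 0.2412  1.5493 -0.0807]
tool_pos: [0.57, -0.0875, 0.2416]
contact_force: [-3.9, 0.8, 15.0]
[ 0.3912  1.6055 -0.0447]
tool_pos: [0.5698, -0.0873, 0.2417]
contact_force: [-4.7, 1.2, 15.3]
[ 0.3484  1.6556 -0.0826]
tool_pos: [0.5696, -0.0872, 0.2416]
contact_force: [-5.6, 2.1, 15.4]
[ 0.3033  1.7299 -0.0508]
tip [ 0.5709 -0.0878  0.0877] tilt deg 0.5331858122188257 F [-5.5908  2.0848 15.3729] q6 0.7997193835223364 jaw -62.06223007718482
shift [0.     0.0008 0.0012] twist [ 0.0112  0.0076 -0.0054] deg 0.8321789116180676 other half:  -179.16782108838194
```

```bash
python3 -m creep '[{"translation":[0.0025,0,0],"twist":[-0.03,0,0],"hand":20},{"translation":[0.0025,0,0],"twist":[-0.05,0,0],"hand":20},{"translation":[0.0025,0,0],"twist":[-0.05,0,0],"hand":20}]' 60 | sed -n '2p;4p';python3 -c "
from h import *
print(robot.observe()['torque']);straight(-62)"; python3 -m creep '[{"translation":[-0.004,0.0004,0.0006],"twist":[0.04,0.0076,-0.0054],"hand":20},{"translation":[-0.008,0.0004,0.0006],"twist":[0.04,0.0076,-0.0054],"hand":20},{"translation":[-0.02,0.0004,0.0006],"twist":[0.04,0.0076,-0.0054],"hand":20},{"translation":[-0.04,0.0004,0.0006],"twist":[0.04,0.0076,-0.0054],"hand":20},{"translation":[-0.07,0.0004,0.0006],"twist":[0.04,0.0076,-0.0054],"hand":20}]' 60; python3 - <<'E'
from h import *
goto((.59,.15,.33),np.radians(-93))
E
```

```text
tool_pos: [0.5694, -0.0871, 0.2417]
contact_force: [-5.0, 2.0, 16.4]
[ 0.3618  1.6612 -0.0796]
tip [ 0.5709 -0.0878  0.0877] tilt deg 0.6290285999288721 F [-5.0481  2.0361 16.4209] q6 0.7492212168712771 jaw -59.164217192870645
shift [0.     0.0009 0.0014] twist [ 0.0495  0.009  -0.0063] deg 2.906246890786423 other half:  -177.09375310921357
time: 24.7
tool_pos: [0.5686, -0.0868, 0.3109]
tool_rot: [-2.26, 1.568, 2.951]
contact_force: [0.2, 0.0, -2.1]
opening: 0.0298
shift [-0.025   0.132  -0.1977] twist [ 0.5513 -0.001   0.0023] deg 31.588687144090862 other half:  -148.41131285590913
```

```bash
python3 -m creep '[{"translation":[-0.025,0.02,-0.03],"twist":[0.1,0,0],"hand":20},{"translation":[-0.025,0.05,-0.07],"twist":[0.22,0,0],"hand":20},{"translation":[-0.025,0.075,-0.11],"twist":[0.33,0,0],"hand":20},{"translation":[-0.025,0.105,-0.155],"twist":[0.44,0,0],"hand":20},{"translation":[-0.025,0.132,-0.198],"twist":[0.55,0,0],"hand":20}]' 60;python3 -m creep '[{"translation":[0,0,0],"twist":[0,0,0],"hand":20},{"translation":[0,0,0],"twist":[0,0,0],"hand":20}]' 60;  python3 - <<'E'
from h import *
im,T=shot('wrist','w9.png')
goto((.6052,.3238,.325-.006),np.radians(-93))
for c in((.5805,.0316),(.5705,-.0878)): print(patch(im,T,c,.098)[9,9])
E
```

```text
time: 25.2
tool_pos: [0.5894, 0.1473, 0.3362]
tool_rot: [-1.753, 1.568, 2.904]
contact_force: [1.0, -0.9, -1.6]
opening: 0.0295
time: 25.4
tool_pos: [0.5891, 0.1487, 0.336]
tool_rot: [-1.627, 1.568, 3.034]
contact_force: [0.5, -0.5, -0.7]
opening: 0.0299
shift [ 0.011   0.0066 -0.1771] twist [-0.0006  0.0001  0.0029] deg 0.16882310826533048 other half:  -179.83117689173466
244 242 243 244 243 242 231 234 231 229 227 227 228 226 226 231 242 244 243
243 243 243 245 242 232 226 229 225 213 208 210 219 225 227 226 234 241 243
244 243 243 244 238 230 224 200 168 152 149 149 149 182 212 227 227 231 242
244 243 243 242 231 220 181 174 205 217 213 205 184 148 158 203 226 229 235
244 243 244 238 226 201 204 223 224 223 222 223 222 208 163 145 214 228 232
244 243 243 232 216 217 225 225 225 225 225 224 223 224 210 149 182 227 231
244 242 241 223 200 223 225 226 227 226 225 225 224 225 224 193 160 216 224
244 243 240 218 162 173 174 191 202 212 221 224 228 225 227 219 162 206 222
244 243 242 218 136 109 110 119 125 139 142 158 167 187 209 200 158 211 228
244 242 243 232 185 150 142 126 117 109 
[... 1503 characters left out ...]
 244 242 229 200 191 194 183 171 163 152 144 141 128 115 110 166 227 238
245 243 242 239 226 221 220 219 217 216 214 209 205 202 198 181 204 239 243
245 243 242 241 230 225 222 221 222 222 223 222 221 223 222 219 233 244 243
245 243 242 243 233 232 226 222 222 222 222 222 221 222 225 235 244 245 243
245 243 243 244 243 241 234 226 223 222 223 225 224 225 235 243 246 244 243
236 237 237 236 237 239 235 222 213 209 218 225 224 226 236 238 235 237 237
201 198 199 203 204 202 202 196 189 188 191 201 204 201 200 202 203 207 205
177 177 179 180 179 178 180 180 180 180 180 183 183 182 183 183 184 183 182
177 178 179 178 178 178 179 179 178 179 180 181 183 182 183 183 181 181 182
[465.4671 196.8232]
```

```bash
python3 - <<'E'
from h import *
im=cv2.imread('pics/w9.png');T=np.load('pics/w9.png.npy');g0=cv2.cvtColor(im,cv2.COLOR_BGR2GRAY)
for nm,c in(('A',(.5805,.0316)),('B',(.5705,-.0878))):
  for z in(.094,.102):
    X,Y=np.meshgrid(np.linspace(-.009,.010,60),np.linspace(-.004,.004,60));yaw=np.radians(-4.85)
    P=np.stack([c[0]+X*np.cos(yaw)-Y*np.sin(yaw),c[1]+X*np.sin(yaw)+Y*np.cos(yaw),np.full_like(X,z)],-1).reshape(-1,3)
    q=proj('wrist',P,T).astype(np.float32).reshape(60,60,2)
    p=cv2.remap(g0,q[...,0],q[...,1],cv2.INTER_CUBIC).astype(float); w=np.clip(190-p,0,None)
    y=(w*Y).sum(0)/w.sum(0);k=np.polyfit(X[0],y,1);print(nm,z,np.degrees(np.arctan(k[0]))+90, 'rad',np.pi/2+np.arctan(k[0]))
# handle bar direction: bright top bar ends ~ compare A->B line
E
```

```text
A 0.094 81.83777940739189 rad 1.4283387031798023
A 0.102 83.1743682424544 rad 1.4516665790970387
B 0.094 86.2668522768691 rad 1.5056406075629327
B 0.102 86.33912391066771 rad 1.5069019855285142
```

```bash
python3 -m creep '[{"translation":[0.01,0.002,-0.04],"twist":[0,0,0.003],"hand":20},{"translation":[0.01,0.004,-0.085],"twist":[0,0,0.003],"hand":20},{"translation":[0.01,0.006,-0.13],"twist":[0,0,0.003],"hand":20},{"translation":[0.01,0.0066,-0.177],"twist":[0,0,0.003],"hand":20},{"translation":[0.01,0.0066,-0.177],"twist":[0,0,0.003],"hand":20}]' 60;python3 -m creep '[{"translation":[0,0,0],"twist":[0,0,0],"hand":20},{"translation":[0,0,0],"twist":[0,0,0],"hand":20}]' 60;  python3 - <<'E'
from h import *
goto((.6052,.3238,.28-.006),np.radians(-93));straight(-93)
E
```

```text
time: 25.95
tool_pos: [0.6049, 0.3273, 0.3247]
tool_rot: [-2.226, 1.569, 2.438]
contact_force: [0.1, -0.7, -1.6]
opening: 0.0298
time: 26.15
tool_pos: [0.6054, 0.3256, 0.3244]
tool_rot: [-1.857, 1.569, 2.806]
contact_force: [0.3, -0.0, 0.3]
opening: 0.0295
shift [0.0444 0.     0.0019] twist [ 0.0028 -0.0006  0.0022] deg 0.20428583430565073 other half:  -179.79571416569436
tip [0.605  0.3258 0.1704] tilt deg 0.12852728562236077 F [ 0.2742 -0.0137  0.3456] q6 2.002041340291637 jaw -92.84125162455003
shift [ 0.     -0.0003 -0.0001] twist [ 0.0028 -0.0006  0.0022] deg 0.20428583430565073 other half:  -179.79571416569436
```

```bash
python3 -m creep '[{"translation":[0.02,0,0.0019],"twist":[0.003,0,0.002],"hand":20},{"translation":[0.044,0,0.0019],"twist":[0.003,0,0.002],"hand":20},{"translation":[0.044,0,0.0019],"twist":[0.003,0,0.002],"hand":20},{"translation":[0.044,0,0.0019],"twist":[0.003,0,0.002],"hand":20}]' 60; python3 -c "
from h import *
goto((.6052,.3238,.1739-.006),np.radians(-93))"
```

```text
time: 26.55
tool_pos: [0.6056, 0.3223, 0.2812]
tool_rot: [-2.783, 1.57, 1.875]
contact_force: [0.4, 0.1, -1.4]
opening: 0.0302
shift [ 0.1073 -0.0005 -0.0014] twist [-0.0019 -0.0005  0.0002] deg 0.11444993496101243 other half:  -179.88555006503898
```

```bash
python3 -m creep '[{"translation":[0.02,-0.0005,-0.0012],"twist":[0,0,0],"hand":20},{"translation":[0.04,-0.0005,-0.0012],"twist":[0,0,0],"hand":20},{"translation":[0.06,-0.0005,-0.0012],"twist":[0,0,0],"hand":20},{"translation":[0.08,-0.0005,-0.0012],"twist":[0,0,0],"hand":20},{"translation":[0.095,-0.0005,-0.0012],"twist":[0,0,0],"hand":20}]' 60; python3 -m creep '[{"translation":[0,0,0],"twist":[0,0,0],"hand":20},{"translation":[0,0,0],"twist":[0,0,0],"hand":20}]' 60;python3 -c "
from h import *
goto((.6052,.3238,.1739-.006),np.radians(-93))"
```

```text
time: 27.05
tool_pos: [0.6059, 0.3231, 0.1871]
tool_rot: [2.199, 1.569, 0.573]
contact_force: [-0.1, 0.2, -0.3]
opening: 0.03
time: 27.25
tool_pos: [0.6069, 0.323, 0.189]
tool_rot: [2.065, 1.566, 0.439]
contact_force: [0.2, -0.4, -0.6]
opening: 0.0299
shift [ 0.0151 -0.0018 -0.0007] twist [-0.0031 -0.0022 -0.0042] deg 0.3251906136162038 other half:  -179.6748093863838
```

```bash
python3 -m creep '[{"translation":[0.007,-0.0018,-0.0007],"twist":[-0.003,-0.002,-0.004],"hand":20},{"translation":[0.0125,-0.0018,-0.0007],"twist":[-0.003,-0.002,-0.004],"hand":20},{"translation":[0.0145,-0.0018,-0.0007],"twist":[-0.003,-0.002,-0.004],"hand":20},{"translation":[0.0145,-0.0018,-0.0007],"twist":[-0.003,-0.002,-0.004],"hand":20},{"translation":[0.0145,-0.0018,-0.0007],"twist":[-0.003,-0.002,-0.004],"hand":20}]' 60; python3 -c "
from h import *
goto((.6052,.3238,.1739-.006),np.radians(-93))"
```

```text
time: 27.75
tool_pos: [0.6052, 0.3238, 0.1746]
tool_rot: [2.453, 1.57, 0.83]
contact_force: [0.9, -0.1, -1.0]
opening: 0.03
shift [ 0.0007 -0.      0.    ] twist [-0.0001 -0.0003 -0.0002] deg 0.020251319213866432 other half:  -179.97974868078614
```

```bash
python3 -m creep '[{"translation":[0.001,0,0],"twist":[0,0,0],"hand":20},{"translation":[0.001,0,0],"twist":[0,0,0],"hand":60},{"translation":[0.001,0,0],"twist":[0,0,0],"hand":60},{"translation":[0.001,0,0],"twist":[0,0,0],"hand":60},{"translation":[0.001,0,0],"twist":[0,0,0],"hand":60}]'; python3 -m creep '[{"translation":[-0.03,0,0],"twist":[0,0,0],"hand":60},{"translation":[-0.06,0,0],"twist":[0,0,0],"hand":60},{"translation":[-0.09,0,0],"twist":[0,0,0],"hand":60},{"translation":[-0.12,0,0],"twist":[0,0,0],"hand":60},{"translation":[-0.12,0,0],"twist":[0,0,0],"hand":60}]'; python3 -c "
from h import *
shot('wrist','w10.png');shot('side','s2.png')
goto((.5755,-.028,.21),np.radians(-4.85));print(robot.observe()['qpos'])"
```

```text
time: 28.25
tool_pos: [0.6053, 0.3239, 0.1737]
tool_rot: [2.315, 1.57, 0.692]
contact_force: [0.2, 0.2, 0.5]
opening: 0.0538
time: 28.75
tool_pos: [0.6065, 0.3244, 0.2993]
tool_rot: [2.022, 1.561, 0.399]
contact_force: [0.7, -0.1, -0.6]
opening: 0.0549
shift [ 0.0778 -0.0114  0.353 ] twist [-1.5385  0.0004 -0.0018] deg 88.15139511280712 other half:  -91.84860488719288
[0.3797 0.6383 0.9212 0.0002 1.5804 2.0029]
```

```bash
python3 -m creep '[{"translation":[0,-0.002,0.04],"twist":[-0.14,0,0],"hand":60},{"translation":[0,-0.004,0.08],"twist":[-0.28,0,0],"hand":60},{"translation":[0,-0.006,0.12],"twist":[-0.42,0,0],"hand":60},{"translation":[0,-0.008,0.16],"twist":[-0.56,0,0],"hand":60},{"translation":[0,-0.01,0.2],"twist":[-0.7,0,0],"hand":60}]';  python3 -c "
from h import *
goto((.5758,-.0281,.23),np.radians(-4.85));print(robot.observe()['qpos'])"
```

```text
time: 29.35
tool_pos: [0.5837, 0.1231, 0.292]
tool_rot: [-2.453, 1.569, 2.913]
contact_force: [0.1, 0.4, -0.6]
opening: 0.0548
shift [ 0.056  -0.0982  0.1153] twist [-0.8326 -0.0018  0.0005] deg 47.70328399117324 other half:  -132.29671600882676
[0.0791 0.4523 1.2425 0.0006 1.4485 0.9963]
```

```bash
python3 -m creep '[{"translation":[0,-0.02,0.023],"twist":[-0.14,0,0],"hand":60},{"translation":[0,-0.04,0.046],"twist":[-0.28,0,0],"hand":60},{"translation":[0.02,-0.06,0.07],"twist":[-0.42,0,0],"hand":60},{"translation":[0.04,-0.08,0.095],"twist":[-0.56,0,0],"hand":60},{"translation":[0.05,-0.098,0.115],"twist":[-0.7,0,0],"hand":60}]';python3 -m creep '[{"translation":[0,0,0],"twist":[-0.13,0,0],"hand":60},{"translation":[0,0,0],"twist":[-0.13,0,0],"hand":60},{"translation":[0,0,0],"twist":[-0.13,0,0],"hand":60}]';  python3 -c "
from h import *
goto((.5758,-.0281,.113),np.radians(-4.85));im,T=shot('wrist','w11.png');print(proj('wrist',[[.5758,-.0281,.115],[.5792,.0118,.115],[.5724,-.068,.115]],T))
cv2.imwrite('pics/v12.png',im)"
```

```text
time: 29.85
tool_pos: [0.5741, -0.0292, 0.2385]
tool_rot: [-3.102, 1.563, 2.969]
contact_force: [-0.2, -0.7, 0.3]
opening: 0.0548
time: 30.15
tool_pos: [0.5738, -0.0289, 0.2376]
tool_rot: [3.03, 1.562, 2.945]
contact_force: [0.8, 0.6, 0.6]
opening: 0.055
shift [0.1186 0.0008 0.003 ] twist [-0.001  -0.0089 -0.001 ] deg 0.5165002527513147 other half:  -179.4834997472487
[[284.9497 216.1287]
 [284.9722 167.5027]
 [284.9127 260.8499]]
```

View pics/v12.png

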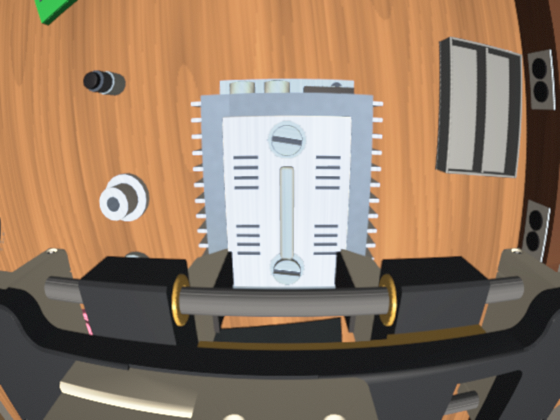

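```bash
python3 -m creep '[{"translation":[0.03,0.0008,0.0025],"twist":[-0.001,-0.009,-0.001],"hand":60},{"translation":[0.06,0.0008,0.0025],"twist":[-0.001,-0.009,-0.001],"hand":60},{"translation":[0.085,0.0008,0.0025],"twist":[-0.001,-0.009,-0.001],"hand":60},{"translation":[0.1,0.0008,0.0025],"twist":[-0.001,-0.009,-0.001],"hand":60},{"translation":[0.1,0.0008,0.0025],"twist":[-0.001,-0.009,-0.001],"hand":60}]';  python3 -m creep '[{"translation":[0,0,0],"twist":[0,0,0],"hand":60}]'; python3 -c "
from h import *
goto((.5762,-.0281,.1125),np.radians(-4.85))"
```

```text
time: 30.7
tool_pos: [0.5745, -0.0268, 0.136]
tool_rot: [3.043, 1.567, 2.958]
contact_force: [0.2, 0.3, -0.6]
opening: 0.0551
time: 30.8
tool_pos: [0.5751, -0.0264, 0.1367]
tool_rot: [3.03, 1.569, 2.945]
contact_force: [0.4, -0.3, -0.3]
opening: 0.0551
shift [ 0.0182 -0.0016  0.0013] twist [-0.0005 -0.0022 -0.0002] deg 0.1289885345989729 other half:  -179.87101146540104
```

```bash
python3 -m creep '[{"translation":[0.01,-0.0016,0.0013],"twist":[0,-0.002,0],"hand":60},{"translation":[0.018,-0.0016,0.0013],"twist":[0,-0.002,0],"hand":60},{"translation":[0.018,-0.0016,0.0013],"twist":[0,-0.002,0],"hand":60},{"translation":[0.018,-0.0016,0.0013],"twist":[0,-0.002,0],"hand":60}]'; for i in 1 2; do python3 -m creep '[{"translation":[0,0,0],"twist":[0,0,0],"hand":0},{"translation":[0,0,0],"twist":[0,0,0],"hand":0},{"translation":[0,0,0],"twist":[0,0,0],"hand":0},{"translation":[0,0,0],"twist":[0,0,0],"hand":0},{"translation":[0,0,0],"twist":[0,0,0],"hand":0}]' 40; done
```

```text
time: 31.2
tool_pos: [0.5762, -0.0281, 0.1187]
tool_rot: [2.484, 1.57, 2.399]
contact_force: [1.5, -0.3, 0.0]
opening: 0.0548
time: 31.7
tool_pos: [0.5762, -0.0281, 0.1188]
tool_rot: [2.305, 1.57, 2.22]
contact_force: [-0.8, 0.3, 0.1]
opening: 0.0198
time: 32.2
tool_pos: [0.5759, -0.0281, 0.1187]
tool_rot: [2.853, 1.57, 2.767]
contact_force: [-2.0, 0.6, 1.3]
opening: 0.0114
```

Gripped (11.4 mm on the 12 mm bar). Gentle test lift.

```bash
python3 -m creep '[{"translation":[-0.002,0,0],"twist":[0,0,0],"hand":0},{"translation":[-0.004,0,0],"twist":[0,0,0],"hand":0},{"translation":[-0.006,0,0],"twist":[0,0,0],"hand":0},{"translation":[-0.006,0,0],"twist":[0,0,0],"hand":0}]' 60;  python3 -c "
from h import *
s=robot.observe();print(s['torque']);print(pose())"
```

```text
time: 32.6
tool_pos: [0.576, -0.0281, 0.1248]
tool_rot: [2.831, 1.57, 2.745]
contact_force: [-0.7, -0.0, -3.6]
opening: 0.0113
[-0.1255  0.08    0.009 ]
[[-0.0007  0.0852  0.9964  0.576 ]
 [ 0.0003  0.9964 -0.0852 -0.0281]
 [-1.      0.0002 -0.0008  0.1248]
 [ 0.      0.      0.      1.    ]]
```

```bash
python3 -m creep '[{"translation":[-0.015,0,0],"twist":[0,0,0],"hand":0},{"translation":[-0.03,0,0],"twist":[0,0,0],"hand":0},{"translation":[-0.045,0,0],"twist":[0,0,0],"hand":0},{"translation":[-0.06,0,0],"twist":[0,0,0],"hand":0},{"translation":[-0.07,0,0],"twist":[0,0,0],"hand":0}]' 60; for i in 1 2; do python3 -m creep '[{"translation":[0,-0.02,-0.002],"twist":[0,0,0],"hand":0},{"translation":[0,-0.05,-0.004],"twist":[0,0,0],"hand":0},{"translation":[0,-0.085,-0.007],"twist":[0,0,0],"hand":0},{"translation":[0,-0.12,-0.009],"twist":[0,0,0],"hand":0},{"translation":[0,-0.143,-0.011],"twist":[0,0,0],"hand":0}]' 60; done; python3 -m creep '[{"translation":[0,0,0],"twist":[0,0,0],"hand":0},{"translation":[0,0,0],"twist":[0,0,0],"hand":0}]' 60;  python3 -c "
from h import *
goto((.5288,-.3123,.1125-.067),np.radians(-4.85));print(robot.observe()['qpos'])"
```

```text
time: 33.1
tool_pos: [0.5763, -0.0281, 0.1958]
tool_rot: [0.439, 1.57, 0.354]
contact_force: [0.1, -0.6, -5.0]
opening: 0.0113
time: 33.6
tool_pos: [0.5527, -0.1719, 0.1956]
tool_rot: [-1.074, 1.57, -1.161]
contact_force: [-0.1, 0.4, -4.5]
opening: 0.0111
time: 34.1
tool_pos: [0.5287, -0.3158, 0.1952]
tool_rot: [-1.694, 1.57, -1.781]
contact_force: [0.4, -0.6, -4.6]
opening: 0.0109
time: 34.3
tool_pos: [0.5282, -0.3161, 0.1946]
tool_rot: [3.078, 1.57, 2.989]
contact_force: [-0.6, 0.1, -4.9]
opening: 0.0112
shift [0.1431 0.0038 0.0004] twist [-0.0046 -0.001  -0.0001] deg 0.2680177321960767 other half:  -179.73198226780391
[-0.6634  0.5542  1.3427 -0.0005  1.2456 -0.574 ]
```

```bash
python3 -m creep '[{"translation":[0.03,0.004,0],"twist":[-0.004,0,0],"hand":0},{"translation":[0.06,0.004,0],"twist":[-0.004,0,0],"hand":0},{"translation":[0.09,0.004,0],"twist":[-0.004,0,0],"hand":0},{"translation":[0.115,0.004,0],"twist":[-0.004,0,0],"hand":0},{"translation":[0.13,0.004,0],"twist":[-0.004,0,0],"hand":0}]' 60; python3 -m creep '[{"translation":[0,0,0],"twist":[0,0,0],"hand":0},{"translation":[0,0,0],"twist":[0,0,0],"hand":0}]' 60;  python3 -c "
from h import *
goto((.5288,-.3123,.1125-.067),np.radians(-4.85))"
```

```text
time: 34.8
tool_pos: [0.528, -0.3097, 0.0623]
tool_rot: [2.585, 1.566, 2.501]
contact_force: [-0.3, 0.8, -4.4]
opening: 0.011
time: 35.0
tool_pos: [0.5282, -0.3085, 0.0623]
tool_rot: [2.531, 1.565, 2.449]
contact_force: [-0.8, -0.0, -4.3]
opening: 0.0111
shift [ 0.0108 -0.0038  0.0009] twist [ 0.0023 -0.0047 -0.0033] deg 0.3535273459552103 other half:  -179.6464726540448
```

```bash
python3 -m creep '[{"translation":[0.004,-0.0038,0.0009],"twist":[0.002,-0.005,-0.003],"hand":0},{"translation":[0.008,-0.0038,0.0009],"twist":[0.002,-0.005,-0.003],"hand":0},{"translation":[0.0098,-0.0038,0.0009],"twist":[0.002,-0.005,-0.003],"hand":0},{"translation":[0.0098,-0.0038,0.0009],"twist":[0.002,-0.005,-0.003],"hand":0}]' 60; python3 -m creep '[{"translation":[0.001,0,0],"twist":[0,0,0],"hand":0},{"translation":[0.0015,0,0],"twist":[0,0,0],"hand":0},{"translation":[0.0015,0,0],"twist":[0,0,0],"hand":0}]' 60;  python3 -c "
from h import *
goto((.5288,-.3123,.1125-.067),np.radians(-4.85))"
```

```text
time: 35.4
tool_pos: [0.5287, -0.3123, 0.0524]
tool_rot: [1.276, 1.57, 1.191]
contact_force: [0.8, 0.9, -4.2]
opening: 0.0113
time: 35.7
tool_pos: [0.5288, -0.3125, 0.0517]
tool_rot: [-0.047, 1.57, -0.132]
contact_force: [-1.5, 1.3, 3.4]
opening: 0.0108
shift [ 0.0002  0.0002 -0.    ] twist [0.0001 0.0007 0.    ] deg 0.04216006835714074 other half:  -179.95783993164287
```

Contact with the mat (force changed sign). Release, retreat, then check.

```bash
python3 -m creep '[{"translation":[0,0,0],"twist":[0,0,0],"hand":50},{"translation":[0,0,0],"twist":[0,0,0],"hand":50},{"translation":[0,0,0],"twist":[0,0,0],"hand":50},{"translation":[0,0,0],"twist":[0,0,0],"hand":50},{"translation":[0,0,0],"twist":[0,0,0],"hand":50}]'; python3 -m creep '[{"translation":[-0.02,0,0],"twist":[0,0,0],"hand":50},{"translation":[-0.05,0,0],"twist":[0,0,0],"hand":50},{"translation":[-0.09,0,0],"twist":[0,0,0],"hand":50},{"translation":[-0.13,0,0],"twist":[0,0,0],"hand":50},{"translation":[-0.17,0,0],"twist":[0,0,0],"hand":50}]'; python3 -m creep '[{"translation":[0,0.05,0],"twist":[0,0,0],"hand":50},{"translation":[0,0.1,0],"twist":[0,0,0],"hand":50},{"translation":[0,0.15,0],"twist":[0,0,0],"hand":50},{"translation":[0,0.2,0],"twist":[0,0,0],"hand":50},{"translation":[0,0.25,0],"twist":[0,0,0],"hand":50}]'; python3 -m creep '[{"translation":[0,0,0],"twist":[0,0,0],"hand":50},{"translation":[0,0,0],"twist":[0,0,0],"hand":50}]'; python3 - <<'E'
from h import *
im,_=shot('top','t3.png'); shot('side','s3.png')
hsv=cv2.cvtColor(im,cv2.COLOR_BGR2HSV)
def blob(m,x0,y0,x1,y1):
    k=np.zeros_like(m);k[y0:y1,x0:x1]=m[y0:y1,x0:x1]
    k=cv2.morphologyEx(k,cv2.MORPH_OPEN,np.ones((3,3),np.uint8))
    return max(cv2.findContours(k,cv2.RETR_EXTERNAL,cv2.CHAIN_APPROX_NONE)[0],key=cv2.contourArea)
c=blob(cv2.inRange(hsv,(0,0,170),(180,45,255)),370,150,470,255)
print('cover',cv2.minAreaRect(onz('top',c.reshape(-1,2),.021)[:,:2].astype(np.float32)))
# change vs first picture around the rack tools
a=cv2.imread('pics/top0.png')
d=cv2.absdiff(cv2.cvtColor(a,6),cv2.cvtColor(im,6))
for n,(x,y,X,Y) in dict(rack=(160,145,205,240),near_items=(245,240,360,275),spanner=(370,95,412,165)).items(): print(n,d[y:Y,x:X].mean(),(d[y:Y,x:X]>40).sum())
print(robot.observe()['contact_force'])
E
```

```text
time: 36.2
tool_pos: [0.5288, -0.3125, 0.0517]
tool_rot: [-0.115, 1.57, -0.199]
contact_force: [0.3, -0.1, 0.2]
opening: 0.0445
time: 36.7
tool_pos: [0.5285, -0.3123, 0.2233]
tool_rot: [-0.063, 1.57, -0.147]
contact_force: [0.6, 0.0, -0.2]
opening: 0.046
time: 37.2
tool_pos: [0.5494, -0.0615, 0.2234]
tool_rot: [-0.109, 1.57, -0.194]
contact_force: [1.1, 0.6, 0.5]
opening: 0.0458
time: 37.4
tool_pos: [0.5495, -0.0604, 0.2236]
tool_rot: [-0.318, 1.569, -0.4]
contact_force: [0.4, -0.1, 0.3]
opening: 0.0457
cover ((0.5289328694343567, -0.3105413615703583), (0.16145186126232147, 0.1111234724521637), 85.13797760009766)
rack 2.506666666666667 0
near_items 19.319254658385095 612
spanner 6.958843537414966 137
[-0.2435 -0.5186  0.3729]
```

```bash
python3 - <<'E'
from h import *
a=cv2.imread('pics/side0.png',0);b=cv2.imread('pics/s3.png',0)
for n,(u,v,r) in dict(plug=(208,246,18),coupling=(247,282,20),bearing=(277,314,18),span1=(418,270,14),span2=(475,257,14),flat=(235,138,16),cross=(195,155,14),nut=(216,150,12)).items():
    t=a[v-r:v+r,u-r:u+r];m=cv2.matchTemplate(b[v-r-15:v+r+15,u-r-15:u+r+15],t,cv2.TM_CCOEFF_NORMED);_,s,_,l=cv2.minMaxLoc(m);print(n,round(s,3),l[0]-15,l[1]-15)
E
```

```text
plug 0.999 0 0
coupling 0.999 0 0
bearing 0.999 0 0
span1 0.999 0 0
span2 0.998 0 0
flat 0.878 0 0
cross 0.969 0 0
nut 0.903 0 0
```

Everything is in place (the green and blue look-alikes behind the rack have toppled over, which explains the lower scores there). Handing in.

```bash
python3 -c "
from cell import robot
print(robot.hand_in(), robot.observe()['time'])"
```

```text
the job is handed in; nothing more can be done
the job is handed in; nothing more can be done
```

I turned both fasteners about a quarter turn anticlockwise with the flat-blade screwdriver and put it back in its own hole. Then I lifted the cover off, laid it on the mat, and handed the job in at about 37.5 s; no verdict was reported.

**What the last checks showed**
- **Cover:** the top camera puts its centre about 2 mm from the measured centre of the mat. It was lowered level and the load on the gripper reversed at contact, but I did not check its tilt in a picture afterwards.
- **Screwdriver:** it was lowered to within 1 mm of the pose it was picked up from. The top view of the rack showed no change from the start.
- **Other things on the bench:** in the side view, the plug, coupling, bearing, spanner and the other two screwdrivers in the rack all matched their starting positions, shifted by 0 pixels.
- **Release:** the gripper was open, clear of everything, and read no contact force.

**Checks that disagreed or fell short**
- **Fastener angles:** the wrist picture gave about 1.44 rad for A and 1.51 rad for B. That is past 1.35 rad and free, since the cover lifted at its own weight, but short of the 1.57 rad mark. I saw no torque rise at the hard stop. I turned B 0.05 rad further to look for one, but did not try this on A.
- **Press depth:** the heads stopped about 3 mm below first contact, where I expected 5.5 mm. I could not explain this.
- **Top-view comparison:** the area by the plug, coupling and bearing and the area at the spanner both differed from the start picture. I put this down to the arm being in view, since the side view showed no movement there.
- **Look-alike screwdrivers:** the blue and green ones behind the rack looked upright in the first picture and were lying down by the first wrist picture. I read no contact force suggesting the arm touched them. This probably also explains the weaker side-view match scores around the rack tools (0.88 to 0.97).

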